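# Change over the dish pots in the benchtop incubator

### The arm

A 6-joint arm with a two-finger parallel gripper is mounted at the origin on the work surface. World frame = base frame: x ahead of the robot, y to its left, z up, the work surface at z = 0. Lengths are in m, angles in rad, forces in N, time in s.
With the tool pointing down it reaches from about 0.3 to 0.775 m from the base axis. Payload 14.6 kg.
Tool frame: the origin (TCP) lies at the very end of the fingers, on their centre line; the grasp point (between the pads) lies 19 mm behind it; z points along the fingers, y is the line along which they close (so a half turn about z gives the same grasp; the last joint's range is limited). The gripper opens to 94 mm and grips with 3 to 60 N. Pads are 16 mm wide; open, the fingers measure 119 mm over their backs; the gripper's body (75 mm by 177 mm) begins 78 mm behind the grasp point.
Start: joints at [1.083, 0.3, 1.521, -0, 1.321, -0.067], TCP at [0.225, 0.502, 0.179] pointing down, gripper open.
Joint ranges: [-3.03, 3.03], [-0.79, 2.21], [0.23, 2.52], [-1.04, 4.18], [0, 3.07], [-2.55, 2.55]. Speed limits (rad/s): [2.22, 2.22, 2.57, 3.14, 3.14, 3.14].

### API

Orientations are given as [roll, pitch, yaw] about the fixed x, y, z axes, in that order (R = Rz(yaw) Ry(pitch) Rx(roll)).
In Python, from station import ctrl gives the robot as it stands. The module is installed in compiled form; this text tells all that it offers.
- The arm moves only by the tool step_arm, never from a script. Its argument "deltas" is a list of rows, each an object with "dp": the shift along the tool's x, y, z scaled (see below), a list of three; "twist": the turn about the tool's z scaled (see below). In form: [{"dp": [tx, ty, tz], "twist": twist}, ...]. A call has 1 to 12 rows; each row shifts and turns the commanded pose from where the row before left it, along the tool's axes as they then stand; what a row does not reach is not made up. The controller multiplies each number of a shift by 0.04 m and each number of a turn by 4 degrees. A row lasts 1/10 s, in which the tool goes at most 50 mm and 8.59 degrees, less where a joint would pass 70% of its speed; a pose out of reach is approached as far as the arm can. A call with a number of a shift or a turn outside -1 to 1 is refused whole. A call with a gripper value outside its range is refused whole. "gripper" is the opening, from -1 (shut) to 1 (fully open), set as the call begins (left out, the last holds). The fingers move at their own pace and stop on an object; "squeeze" is the grip in N (left out, the last holds). Time passes only in rows, so rows that do not move let the fingers close. It gives the time, the measured TCP pose, the force, the opening and the grip force at its end, in the units of the state.
- ctrl.get_obs(): the state, without advancing time (a new reading comes with each control period).
- ctrl.camera(name): name is "side" or "top" or "wrist"; returns (picture, depth): 480x640x3 uint8, red, green, blue; 480x640 float32, m along the optical axis (not along the pixel's ray), 0 where there is no reading.
- ctrl.get_calibration(name): a dict with "fx", "fy", "cx", "cy" (pixels), "world_to_cam" (4x4, takes a point from world to camera coordinates); the wrist camera has in their place "hand_eye" (4x4, takes a point from camera to tool coordinates, whose origin is the TCP and whose axes are the flange's). Camera axes: x right, y down, z forward; pixel columns grow to the right and rows downward; lengths in m; the calibration is good to about 2 mm. A picture is of the moment at which its call begins: read the wrist's pose just before it. get_calibration takes no time and is no camera call.
- ctrl.hand_in(): hands the job in; it is judged then, once.
Trained networks look in the newest picture that a camera, given by its name, has taken for a name from the list of things; names that differ only in an ending like _2 or _b are one class to them, and where a whole thing is asked for, a point or a joint stands for the part that bears it (a point fixed in the world has none). Each returns a list of dicts, best first, with "conf" (0 to 1); they miss things now and then, are a little off and sometimes report something else, mostly with a low value. They report only what shows in the picture. A call takes as long as a camera call.
- ctrl.spot_in(camera, label): "rect" ([left, top, right, bottom] as shares, 0 to 1, of the picture: columns of its width, rows of its height, round what is visible of it).
- ctrl.cut_out(camera, label): "pixels" (480x640 bool, what is visible of it) and "rect" ([left, top, right, bottom] as shares, 0 to 1, of the picture: columns of its width, rows of its height, round what is visible of it).
The state is a dict: "time_s": time; "qpos": joint angles; "joint_vel": joint speeds; "tau": joint torques, N m; "ee_pos": TCP position; "eef_rot": TCP orientation; "force": force on the tool from outside, world axes, zero at the start; "moment": the same for the moment, N m; "grip_width": finger opening in m; "grip_force": force on a finger pad.
Only numpy, scipy, OpenCV 4.12 (cv2) and the standard library are available. Lean on these libraries where they do the work, as an engineer would, in place of code of your own. Each camera call takes 0.05 s, during which the arm holds its last target. There are 200 camera calls.

### The job

Change over the dish pots in the small incubator: swing its door wide open by the handle post, lift every finished pot (the ones inside, on the tray carried by the door) into the shallow steel out-tray, and stand every fresh pot waiting on the bench on the door's tray. All pots must stand upright, flat on the tray floor and not on a rim or on each other. Then push the door fully shut so that it seats on its catch, and only after that press the start button on the control box fully down; leave the other things on the bench where they are.

Things in the scene. Friction and masses are not known exactly. Their poses are not given: they have to be found in the camera images.
- incubator: fixed white incubator, 245 mm wide, 250 deep; chamber 100 mm high with a clear roof (underside at 94 mm) and a 213 mm wide opening, rear housing 120 mm high. Origin: on the bench, at the foot of the door's vertical hinge axis; the front faces -x; the closed door runs from here along -y.
- hinge (a point): foot of the door's vertical hinge axis, at bench height, axes as the incubator. The door panel is 205 mm wide from this axis to its free edge, 12 mm thick (6 mm either side of the axis), from 14 to 92 mm above the bench.
- door (a joint): angle of the door, rad: 0 closed and seated, grows as the free edge swings out to the front (clockwise from above), stop at 1.7. A spring catch at the free edge: about 5 to 10 N at the post pulls the door off it, or pushes it home over the last 0.12 rad; short of that the door stays ajar. Otherwise light friction: it stays where it is left.
- post (a point): door handle: centre of the top of an upright round steel post, 14 mm diameter, from 48 to 105 mm above the bench, its axis 46 mm in front of the panel's mid-plane and 160 mm along the door from the hinge axis; moves with the door. Axes of the door. A 14 mm wide arm joins it to the panel at 48 to 58 mm height.
- tray (a point): tray on the inside of the door, swinging out with it: centre of its inner floor, 20 mm above the bench, 61 mm in x and -87.5 in y from the hinge axis. Floor 102 mm (x, away from the panel) by 127 (y, along the door, +y toward the hinge), rim 14 mm high on three sides; the panel is the fourth side, 55 mm to -x. Holds four pots, at x +-24, y +-32 mm.
- out_tray: shallow open steel out-tray, 130 mm (x) by 100 mm (y), 25 mm high, 5 mm walls, fixed on the bench; origin: centre of its underside.
- out_tray_in (a point): centre of the inner floor of the out-tray, 5 mm above the bench, axes as the out-tray; inner floor 120 (x) by 90 mm (y).
- start (a joint): travel of the start button, m: 0 up, 0.006 fully down; about 5 N presses it fully down, it springs back.
- start_top (a point): centre of the top of the start button, round, 28 mm diameter, on the low white control box (90 x 120 mm, 35 mm high); press it straight down.
- fresh1: Fresh round dish pot: glass base with a flat aluminium lid, 40 mm diameter, 20 mm high, with an upright black stem in the middle of the lid (14 mm diameter, top at 56 mm) to hold it by; about 70 g. Origin: centre of the underside, z up when standing. It waits on the bench; may be absent.
- fresh2: Fresh round dish pot: glass base with a flat aluminium lid, 40 mm diameter, 20 mm high, with an upright black stem in the middle of the lid (14 mm diameter, top at 56 mm) to hold it by; about 70 g. Origin: centre of the underside, z up when standing. It waits on the bench; may be absent.
- fresh3: Fresh round dish pot: glass base with a flat aluminium lid, 40 mm diameter, 20 mm high, with an upright black stem in the middle of the lid (14 mm diameter, top at 56 mm) to hold it by; about 70 g. Origin: centre of the underside, z up when standing. It waits on the bench; may be absent.
- fresh4: Fresh round dish pot: glass base with a flat aluminium lid, 40 mm diameter, 20 mm high, with an upright black stem in the middle of the lid (14 mm diameter, top at 56 mm) to hold it by; about 70 g. Origin: centre of the underside, z up when standing. It waits on the bench; may be absent.
- done1: Finished round dish pot: glass base with a flat aluminium lid, 40 mm diameter, 20 mm high, with an upright black stem in the middle of the lid (14 mm diameter, top at 56 mm) to hold it by; about 70 g. Origin: centre of the underside, z up when standing. At the start it stands on the door tray inside the closed incubator; may be absent.
- done2: Finished round dish pot: glass base with a flat aluminium lid, 40 mm diameter, 20 mm high, with an upright black stem in the middle of the lid (14 mm diameter, top at 56 mm) to hold it by; about 70 g. Origin: centre of the underside, z up when standing. At the start it stands on the door tray inside the closed incubator; may be absent.
- beaker: bystander: small glass beaker, 48 mm diameter, 50 mm high; origin under its centre.
- slide_box: bystander: black slide box, 90 x 60 mm, 32 mm high; origin under its centre.
- pen: bystander: marker pen, 120 mm long (x), 11 mm thick; origin under its centre.

How it is judged:
By the outcome, as a careful person would: the job done as asked, in the order asked, and still so for the second after the job is handed in, with the robot touching nothing.
Of fresh1, fresh2, fresh3, fresh4 only 3 to 4 are there at a start; the rules pass over those that are not, and their reading is None.
Of done1, done2 only 1 to 2 are there at a start; the rules pass over those that are not, and their reading is None.
At some moment in a run one of fresh1, fresh2, fresh3, fresh4, done1, done2 may be knocked a few centimetres aside while the robot is not near it.
It also fails if it takes over 208 s, if anything falls off the work surface, if the arm or the gripper's body presses on something with over 40 N, if the wrist force passes 120 N, or if a joint passes its speed limit or range.

## Working session

There is one attempt and no reset: what is moved stays moved. The work goes in short steps, Python scripts to look and compute and a tool call to move; the robot and the scene stay as the last step left them, time stands still between calls to the robot, and variables do not carry over. Pictures are saved under pics/ and viewed, at most 14 in all, crops included, and the job is handed in when it is done.

Besides the shell and the picture viewer there is one more tool, called by a JSON object that holds its "name" and its "arguments", one argument or row to a line. step_arm: Moves the arm, as the interface text tells. Its arguments: {"type":"object","properties":{"deltas":{"type":"array"},"gripper":{"type":"number"},"squeeze":{"type":"number"}},"required":["deltas"]}

```bash
mkdir -p pics
cat > h.py <<'E'
import numpy as np,cv2
from station import ctrl
from scipy.spatial.transform import Rotation as R
def world(cam,depth,us,vs,pose=None):
    c=ctrl.get_calibration(cam); z=depth[vs,us].astype(float)
    P=np.stack([(us-c['cx'])/c['fx']*z,(vs-c['cy'])/c['fy']*z,z],1)
    if cam=='wrist':
        o=pose; H=np.array(c['hand_eye']); P=P@H[:3,:3].T+H[:3,3]
        Rm=R.from_euler('xyz',o['eef_rot']).as_matrix(); return P@Rm.T+np.array(o['ee_pos'])
    W=np.linalg.inv(np.array(c['world_to_cam'])); return P@W[:3,:3].T+W[:3,3]
def cloud(cam):
    o=ctrl.get_obs(); p,d=ctrl.camera(cam)
    vs,us=np.mgrid[0:480,0:640]; 
    return p,d,world(cam,d,us.ravel(),vs.ravel(),o).reshape(480,640,3)
def save(p,n): cv2.imwrite('pics/'+n,p[...,::-1])
E
python3 - <<'E'
from h import *
o=ctrl.get_obs(); print(o)
for cam in ['top','side']:
    p,d,C=cloud(cam); save(p,cam+'0.png'); np.save(cam+'0.npy',C)
    for l in ['incubator','post','out_tray','start_top','fresh1','done1','beaker','slide_box','pen']:
        for r in ctrl.cut_out(cam,l)[:5]:
            m=r['pixels']&(d>0)
            if r['conf']<.3 or m.sum()<5: continue
            q=C[m]; print(cam,l,round(r['conf'],2),(np.array(r['rect'])*[640,480,640,480]).astype(int),np.median(q,0).round(3),np.percentile(q,2,axis=0).round(3),np.percentile(q,98,axis=0).round(3))
E
```

```text
{'time_s': 0.0, 'qpos': array([ 1.08345819e+00,  3.00489619e-01,  1.52158919e+00, -3.46220256e-06,
        1.32069851e+00, -6.66271811e-02]), 'joint_vel': array([ 0.00118203, -0.00049801,  0.00122462,  0.00100521,  0.00124824,
       -0.00035518]), 'tau': array([ 2.81815737e-04, -5.31819785e+01, -3.52731335e+01,  7.08423019e-02,
        2.45099701e-02, -3.76970365e-05]), 'ee_pos': array([0.22450267, 0.50176785, 0.17837276]), 'eef_rot': array([-3.14041039e+00, -7.55264831e-05,  2.72088251e+00]), 'force': array([-0.69434091,  1.03845609,  0.04382327]), 'moment': array([ 0.03516018, -0.0011115 ,  0.04235796]), 'grip_force': 0.0, 'grip_width': 0.0940407750059156}
top incubator 0.69 [133 156 259 269] [0.585 0.255 0.1  ] [0.461 0.121 0.018] [0.71  0.379 0.122]
top post 0.67 [234 162 261 248] [0.619 0.131 0.083] [0.511 0.095 0.015] [0.705 0.157 0.101]
top out_tray 0.35 [323 293 355 322] [ 0.363 -0.113  0.009] [ 0.328 -0.159 -0.004] [ 0.391 -0.078  0.013]
top start_top 0.68 [152 295 164 304] [0.371 0.33  0.055] [0.361 0.317 0.049] [0.384 0.341 0.059]
top start_top 0.3 [414 267 428 283] [ 0.4
[... 1193 characters left out ...]
[220 169 232 175] [0.373 0.323 0.057] [0.361 0.316 0.048] [0.385 0.34  0.059]
side fresh1 0.76 [285 289 305 317] [ 0.431 -0.169  0.02 ] [ 0.415 -0.182  0.001] [ 0.449 -0.15   0.057]
side fresh1 0.69 [313 354 340 390] [ 0.446 -0.34   0.02 ] [ 0.43  -0.354  0.   ] [ 0.467 -0.318  0.057]
side fresh1 0.64 [293 323 317 351] [ 0.433 -0.262  0.021] [ 0.417 -0.275  0.004] [ 0.451 -0.241  0.057]
side beaker 0.69 [393 384 428 423] [ 0.557 -0.429  0.032] [ 0.533 -0.454  0.004] [ 0.575 -0.412  0.051]
side slide_box 0.9 [222 357 286 420] [ 0.33  -0.334  0.032] [ 0.284 -0.366  0.006] [ 0.376 -0.291  0.035]
side pen 0.66 [236 281 267 321] [ 0.355 -0.128  0.01 ] [ 0.322 -0.167 -0.   ] [ 0.395 -0.081  0.013]
```

Run:
```python
import cv2
a=cv2.imread('pics/top0.png')[130:360,110:490]; cv2.imwrite('pics/t0c.png',cv2.resize(a,(760,460),interpolation=3))
a=cv2.imread('pics/side0.png')[100:440,190:470]; cv2.imwrite('pics/s0c.png',cv2.resize(a,(494,600),interpolation=3))
```

```text
(no output)
```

View pics/t0c.png

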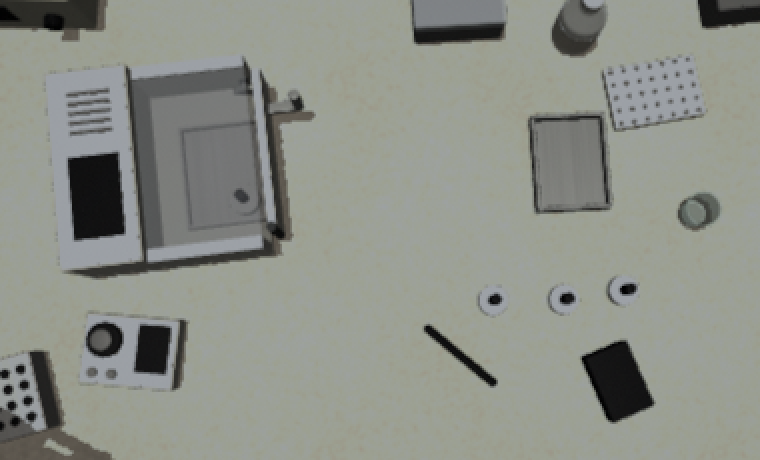

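View pics/s0c.png

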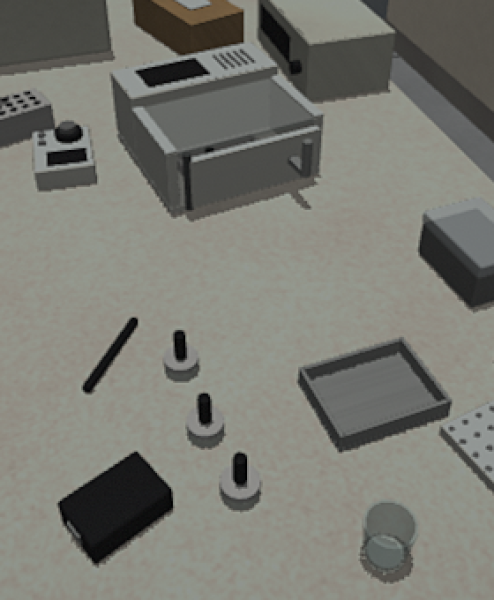

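The top view shows the incubator with its front toward -y. The hinge is near (278,232) in the crop and the post near (295,100). One done pot shows through the roof at (240,195), three fresh pots stand at (492,299), (565,297) and (625,288), and the out-tray is centred at (570,163). The side view agrees with this.

```bash
cat >> h.py <<'E'
def rect(q):
    (c,s,a)=cv2.minAreaRect((q[:,:2]*1000).astype(np.float32)); return np.round(c,1),np.round(s,1),round(a,2)
def pots(C,p,box=None,zl=(.045,.064)):
    """stem tops: cluster of dark points between heights"""
    m=(C[...,2]>zl[0])&(C[...,2]<zl[1])&(p.max(2)<70)
    if box: m&=(C[...,0]>box[0])&(C[...,0]<box[1])&(C[...,1]>box[2])&(C[...,1]<box[3])
    n,L,S,_=cv2.connectedComponentsWithStats(m.astype(np.uint8),connectivity=8)
    return [(np.round((C[L==i].min(0)+C[L==i].max(0))/2,4),int(S[i,4])) for i in range(1,n) if S[i,4]>4]
E
python3 - <<'E'
from h import *
for cam in ['top','side']:
    C=np.load(cam+'0.npy'); p=cv2.imread('pics/'+cam+'0.png')
    X,Y,Z=C[...,0],C[...,1],C[...,2]
    inc=(X>.42)&(X<.76)&(Y>.06)&(Y<.42)
    print(cam,'housing',rect(C[inc&(Z>.11)&(Z<.13)]),'walls',rect(C[inc&(Z>.094)&(Z<.128)&(Y>.135)]))
    f=inc&(Z>.085)&(Z<.112)&(Y<.112)&(X>.6); q=C[f]; print('post',len(q),q.min(0).round(4),q.max(0).round(4),q.mean(0).round(4))
    f=inc&(Z>.08)&(Y<.15)&(X<.53); q=C[f]; print('hinge',len(q),q.min(0).round(4),q.max(0).round(4))
    o=(X>.52)&(X<.71)&(Y>-.34)&(Y<-.19)&(Z>.016)&(Z<.03); print('out',rect(C[o]))
    print('stems',pots(C,p,(.38,.52,-.4,-.1)))
    print('btn',[ (C[b].min(0).round(4),C[b].max(0).round(4)) for b in [(X>.35)&(X<.4)&(Y>.3)&(Y<.36)&(Z>.046)&(Z<.07)]])
print({k:v for k,v in ctrl.get_calibration('wrist').items()})
E
```

```text
top housing (array([579.1, 332.4]), array([245.8, 101.9]), 8.11) walls (array([590.6, 256.3]), array([246.2, 256.4]), 8.53)
post 34 [0.6695 0.0905 0.0863] [0.6838 0.1027 0.106 ] [0.6758 0.096  0.0998]
hinge 220 [0.4827 0.1132 0.0809] [0.5298 0.1499 0.1054]
out (array([ 629.7, -275.6]), array([152.1, 125.5]), 4.09)
stems [(array([ 0.4487, -0.3326,  0.053 ]), 21), (array([ 0.4326, -0.161 ,  0.052 ]), 21), (array([ 0.4343, -0.2531,  0.0534]), 20)]
btn [(array([0.3514, 0.3091, 0.046 ]), array([0.3911, 0.3511, 0.0605]))]
side housing (array([579.3, 330.2]), array([245. , 105.7]), 8.47) walls (array([591.3, 256.7]), array([247.6, 254.8]), 8.35)
post 55 [0.6701 0.0879 0.0853] [0.6848 0.1019 0.1072] [0.6772 0.0931 0.0971]
hinge 252 [0.4834 0.1112 0.08  ] [0.5298 0.1499 0.1057]
out (array([ 628.7, -277.6]), array([149.3, 131. ]), 5.16)
stems [(array([ 0.4331, -0.162 ,  0.0513]), 47), (array([ 0.4353, -0.2557,  0.052 ]), 60), (array([ 0.4486, -0.3353,  0.0523]), 72)]
btn [(array([0.3512, 0.306 , 0.0461]), array([0.393 , 0.3444, 0.0595]))]
{'fx': 428.1831775768044, 'fy': 428.1831775768044, 'cx': 316.6476019059899, 'cy': 243.58237956756653, 'hand_eye': array([[-9.38568303e-04, -9.64598985e-01, -2.63719392e-01,
         7.74075940e-02],
       [ 9.99999511e-01, -8.23381470e-04, -5.47304895e-04,
        -6.56649345e-04],
       [ 3.10788086e-04, -2.63719776e-01,  9.64599286e-01,
        -2.06001393e-01],
       [ 0.00000000e+00,  0.00000000e+00,  0.00000000e+00,
         1.00000000e+00]])}
```

Add to h.py:
```python
def to(x,y,z,yaw=None):
    "tool-axis shift in units of 0.04 m and twist units of 4 deg to reach target"
    o=ctrl.get_obs(); p=np.array(o['ee_pos']); w=o['eef_rot'][2]
    d=R.from_euler('xyz',o['eef_rot']).as_matrix().T@(np.array([x,y,z])-p)/.04
    t=0 if yaw is None else -np.degrees((yaw-w+np.pi)%(2*np.pi)-np.pi)/4
    print('at',p.round(4),'yaw',round(w,3),'total dp',d.round(2),'twist total',round(t,2),'min rows',int(np.ceil(np.abs(d).max())),'q6',round(o['qpos'][5],2),'t',round(o['time_s'],1),'F',o['force'].round(1),'w',round(o['grip_width'],4))
    return d
```

```text
(no output)
```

{"name": "step_arm", "arguments": {
  "deltas": [
    {"dp": [-0.9, -0.29, 0], "twist": 0},
    {"dp": [-0.9, -0.29, 0], "twist": 0},
    {"dp": [-0.9, -0.29, 0], "twist": 0},
    {"dp": [-0.9, -0.29, 0], "twist": 0},
    {"dp": [-0.9, -0.29, 0], "twist": 0},
    {"dp": [-0.9, -0.29, 0], "twist": 0},
    {"dp": [-0.9, -0.29, 0], "twist": 0},
    {"dp": [-0.9, -0.29, 0], "twist": 0},
    {"dp": [-0.9, -0.29, 0], "twist": 0},
    {"dp": [-0.9, -0.29, 0], "twist": 0},
    {"dp": [-0.9, -0.29, 0], "twist": 0},
    {"dp": [-0.9, -0.29, 0], "twist": 0}
  ],
  "gripper": -0.23,
  "squeeze": 20
}}

```text
time_s: 2.2
ee_pos: [0.5632, 0.1972, 0.179]
eef_rot: [3.142, 0.0, 2.721]
force: [0.3, 0.9, -0.1]
grip_width: 0.0363
grip_force: 0.0
```

{"name": "step_arm", "arguments": {
  "deltas": [
    {"dp": [-0.9, -0.29, 0], "twist": 0},
    {"dp": [-0.9, -0.29, 0], "twist": 0},
    {"dp": [-0.9, -0.29, 0], "twist": 0},
    {"dp": [-0.9, -0.29, 0], "twist": 0},
    {"dp": [0, 0, 0], "twist": -1},
    {"dp": [0, 0, 0], "twist": -1},
    {"dp": [0, 0, 0], "twist": -1},
    {"dp": [0, 0, 0], "twist": -1},
    {"dp": [0, 0, 0], "twist": -1},
    {"dp": [0, 0, 0], "twist": -1},
    {"dp": [0, 0, 0], "twist": -1},
    {"dp": [0, 0, 0], "twist": -1}
  ]
}}

```text
time_s: 3.4
ee_pos: [0.6746, 0.0973, 0.1788]
eef_rot: [-3.142, -0.0, -3.001]
force: [0.3, -0.2, 0.3]
grip_width: 0.0364
grip_force: 0.0
```

Run:
```python
from h import *
p,d,C=cloud('wrist'); save(p,'w1.png'); o=ctrl.get_obs()
X,Y,Z=C[...,0],C[...,1],C[...,2]
f=(Z>.095)&(Z<.112)&(Y<.112)&(X>.62)&(X<.72)&(Y>.06)&(d>0); q=C[f]; 
if len(q): print('post',len(q),q.min(0).round(4),q.max(0).round(4),q.mean(0).round(4))
print(o['time_s']); to(.677,.0945,.064,3.288)
```

```text
post 363 [0.6704 0.0899 0.0951] [0.684  0.1033 0.107 ] [0.6763 0.0966 0.1039]
3.45
at [0.6746 0.0973 0.1788] yaw -2.997 total dp [-0.05 -0.08  2.87] twist total -0.02 min rows 3 q6 -1.63 t 3.5 F [ 0.3 -0.4  0.9] w 0.0365
```

View pics/w1.png

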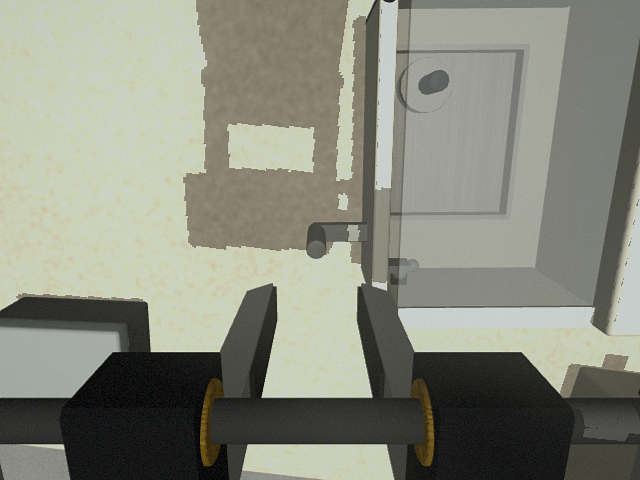

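The wrist view shows the post top at (318,250) and the panel to its right. There is only one done pot, at (425,85), behind the roof. I'll lower the fingers onto the post and grip it.

{"name": "step_arm", "arguments": {
  "deltas": [
    {"dp": [-0.05, -0.02, 0.6], "twist": 0},
    {"dp": [0, 0, 0.6], "twist": 0},
    {"dp": [0, 0, 0.6], "twist": 0},
    {"dp": [0, 0, 0.6], "twist": 0},
    {"dp": [0, 0, 0.45], "twist": 0}
  ]
}}

```text
time_s: 3.95
ee_pos: [0.6762, 0.0967, 0.0631]
eef_rot: [3.142, -0.001, -3.005]
force: [-0.3, -0.1, 0.0]
grip_width: 0.0364
grip_force: 0.0
```

{"name": "step_arm", "arguments": {
  "deltas": [
    {"dp": [0, 0, 0], "twist": 0},
    {"dp": [0, 0, 0], "twist": 0},
    {"dp": [0, 0, 0], "twist": 0},
    {"dp": [0, 0, 0], "twist": 0}
  ],
  "gripper": -1,
  "squeeze": 20
}}

```text
time_s: 4.35
ee_pos: [0.6774, 0.0969, 0.0664]
eef_rot: [-3.142, 0.002, -3.004]
force: [-0.5, 0.2, 3.9]
grip_width: 0.0134
grip_force: 20.0
```

{"name": "step_arm", "arguments": {
  "deltas": [
    {"dp": [0.09, -0.276, 0], "twist": 1},
    {"dp": [0.09, -0.276, 0], "twist": 1},
    {"dp": [0.09, -0.276, 0], "twist": 1},
    {"dp": [0.09, -0.276, 0], "twist": 1},
    {"dp": [0.09, -0.276, 0], "twist": 1},
    {"dp": [0.09, -0.276, 0], "twist": 1}
  ]
}}

```text
time_s: 4.95
ee_pos: [0.6536, 0.0314, 0.0665]
eef_rot: [3.141, 0.003, 2.857]
force: [0.3, 0.7, 3.1]
grip_width: 0.0129
grip_force: 20.0
```

{"name": "step_arm", "arguments": {
  "deltas": [
    {"dp": [0.09, -0.276, 0], "twist": 1},
    {"dp": [0.09, -0.276, 0], "twist": 1},
    {"dp": [0.09, -0.276, 0], "twist": 1},
    {"dp": [0.09, -0.276, 0], "twist": 1},
    {"dp": [0.09, -0.276, 0], "twist": 1},
    {"dp": [0.09, -0.276, 0], "twist": 1}
  ]
}}

```text
time_s: 5.55
ee_pos: [0.6052, -0.0182, 0.0664]
eef_rot: [3.14, 0.002, 2.438]
force: [1.5, 0.9, 3.9]
grip_width: 0.0134
grip_force: 20.0
```

{"name": "step_arm", "arguments": {
  "deltas": [
    {"dp": [0.09, -0.276, 0], "twist": 1},
    {"dp": [0.09, -0.276, 0], "twist": 1},
    {"dp": [0.09, -0.276, 0], "twist": 1},
    {"dp": [0.09, -0.276, 0], "twist": 1},
    {"dp": [0.09, -0.276, 0], "twist": 1},
    {"dp": [0.09, -0.276, 0], "twist": 1}
  ]
}}

```text
time_s: 6.15
ee_pos: [0.5409, -0.0437, 0.0664]
eef_rot: [3.139, 0.001, 2.019]
force: [0.4, 2.7, 4.9]
grip_width: 0.0134
grip_force: 20.0
```

{"name": "step_arm", "arguments": {
  "deltas": [
    {"dp": [0.09, -0.276, 0], "twist": 1},
    {"dp": [0.09, -0.276, 0], "twist": 1},
    {"dp": [0.09, -0.276, 0], "twist": 1},
    {"dp": [0.09, -0.276, 0], "twist": 1},
    {"dp": [0.09, -0.276, 0], "twist": 1},
    {"dp": [0, 0, 0], "twist": 0},
    {"dp": [0, 0, 0], "twist": 0}
  ]
}}

```text
time_s: 6.85
ee_pos: [0.4835, -0.0432, 0.0663]
eef_rot: [3.139, 0.0, 1.674]
force: [0.9, 4.1, 7.8]
grip_width: 0.0133
grip_force: 20.0
```

{"name": "step_arm", "arguments": {
  "deltas": [
    {"dp": [0, 0, 0], "twist": 0},
    {"dp": [0, 0, 0], "twist": 0},
    {"dp": [0, 0, 0], "twist": 0}
  ],
  "gripper": -0.25
}}

```text
time_s: 7.15
ee_pos: [0.4827, -0.0434, 0.0649]
eef_rot: [-3.141, 0.0, 1.674]
force: [0.1, 0.2, 0.4]
grip_width: 0.0335
grip_force: 0.0
```

{"name": "step_arm", "arguments": {
  "deltas": [
    {"dp": [0, 0, -0.6], "twist": 0},
    {"dp": [0, 0, -0.8], "twist": 0},
    {"dp": [0, 0, -0.8], "twist": 0},
    {"dp": [0, 0, -0.8], "twist": 0},
    {"dp": [0, 0, -0.6], "twist": 0},
    {"dp": [0, 0, 0], "twist": 0}
  ]
}}

```text
time_s: 7.75
ee_pos: [0.4838, -0.0436, 0.2119]
eef_rot: [3.137, 0.001, 1.674]
force: [0.4, -0.6, 0.7]
grip_width: 0.0348
grip_force: 0.0
```

Run:
```python
from h import *
to(.65,.03,.2)
for cam in ['top','side']:
    p,d,C=cloud(cam); save(p,cam+'1.png')
    X,Y,Z=C[...,0],C[...,1],C[...,2]
    print(cam,'door',rect(C[(Z>.082)&(Z<.097)&(Y>-.12)&(Y<.09)&(X>.46)&(X<.6)]))
    print('rim', rect(C[(Z>.027)&(Z<.04)&(Y>-.12)&(Y<.11)&(X>.53)&(X<.7)]))
    print(pots(C,p,(.53,.67,-.1,.12),(.065,.09)), 'fresh',pots(C,p,(.38,.52,-.4,-.12)))
a=cv2.imread('pics/top1.png')[150:330,120:440]; cv2.imwrite('pics/t1c.png',cv2.resize(a,(800,450),interpolation=3))
```

```text
at [ 0.4838 -0.0436  0.2119] yaw 1.674 total dp [1.4  4.32 0.32] twist total 0 min rows 5 q6 -0.27 t 7.8 F [ 0.4 -0.6  0.7] w 0.0348
top door (array([516.7,  73.8]), array([12.5, 32.8]), 4.61)
rim (array([585.2,  58.9]), array([98.3, 94.4]), 5.52)
[(array([0.5549, 0.0728, 0.073 ]), 22)] fresh [(array([ 0.4486, -0.3327,  0.0535]), 20), (array([ 0.4327, -0.1605,  0.0539]), 17), (array([ 0.4345, -0.2535,  0.0545]), 19)]
side door (array([503.5,  -2.3]), array([ 67.6, 178.6]), 10.4)
rim (array([593.4,  10.5]), array([204.5, 104.9]), 83.51)
[(array([0.556 , 0.0714, 0.0721]), 32), (array([ 0.5541, -0.0629,  0.074 ]), 39)] fresh [(array([ 0.4323, -0.1625,  0.0516]), 52), (array([ 0.4355, -0.2568,  0.052 ]), 63), (array([ 0.4488, -0.3347,  0.0517]), 70)]
```

View pics/t1c.png

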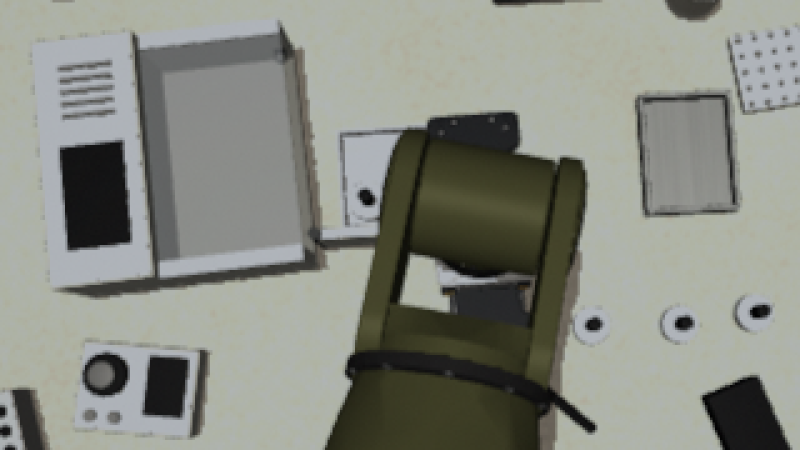

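The door is open about 1.6 rad, and one done pot is visible on the tray at (366,198) in the crop. I'll turn the tool to yaw 0.108 so the fingers close along the door, then hover over the tray.

{"name": "step_arm", "arguments": {
  "deltas": [
    {"dp": [0, 0, -0.2], "twist": 1},
    {"dp": [0, 0, 0], "twist": 1},
    {"dp": [0, 0, 0], "twist": 1},
    {"dp": [0, 0, 0], "twist": 1},
    {"dp": [0, 0, 0], "twist": 1},
    {"dp": [0, 0, 0], "twist": 1},
    {"dp": [0, 0, 0], "twist": 1},
    {"dp": [0, 0, 0], "twist": 1},
    {"dp": [0, 0, 0], "twist": 1},
    {"dp": [0, 0, 0], "twist": 1},
    {"dp": [0, 0, 0], "twist": 1},
    {"dp": [0, 0, 0], "twist": 1}
  ]
}}

```text
time_s: 9.05
ee_pos: [0.4821, -0.0433, 0.2153]
eef_rot: [-3.139, 0.001, 0.833]
force: [-0.2, 0.4, -0.3]
grip_width: 0.0353
grip_force: 0.0
```

{"name": "step_arm", "arguments": {
  "deltas": [
    {"dp": [0, 0, 0], "twist": 1},
    {"dp": [0, 0, 0], "twist": 1},
    {"dp": [0, 0, 0], "twist": 1},
    {"dp": [0, 0, 0], "twist": 1},
    {"dp": [0, 0, 0], "twist": 1},
    {"dp": [0, 0, 0], "twist": 1},
    {"dp": [0, 0, 0], "twist": 1},
    {"dp": [0, 0, 0], "twist": 1},
    {"dp": [0, 0, 0], "twist": 1},
    {"dp": [0, 0, 0], "twist": 1},
    {"dp": [0, 0, 0], "twist": 0.4}
  ]
}}

```text
time_s: 10.15
ee_pos: [0.4822, -0.0433, 0.2155]
eef_rot: [-3.141, 0.002, 0.108]
force: [-0.6, 0.5, 0.1]
grip_width: 0.0353
grip_force: 0.0
```

{"name": "step_arm", "arguments": {
  "deltas": [
    {"dp": [0.6, -0.8, 0], "twist": 0},
    {"dp": [0.5, -0.7, 0], "twist": 0},
    {"dp": [0.5, 0, 0], "twist": 0},
    {"dp": [0, 0, 0], "twist": 0}
  ]
}}

```text
time_s: 10.55
ee_pos: [0.5404, 0.0241, 0.2153]
eef_rot: [-3.141, 0.002, 0.112]
force: [-0.3, -0.3, -0.3]
grip_width: 0.035
grip_force: 0.0
```

Run:
```python
from h import *
p,d,C=cloud('wrist'); save(p,'w2.png')
X,Y,Z=C[...,0],C[...,1],C[...,2]
print('door',rect(C[(Z>.086)&(Z<.096)&(Y>-.12)&(Y<.11)&(X>.49)&(X<.57)]))
print('rim', rect(C[(Z>.03)&(Z<.038)&(Y>-.06)&(Y<.11)&(X>.53)&(X<.7)]))
print('stem',pots(C,p,(.53,.67,-.1,.12),(.068,.085)))
to(.5555,.07,.06,.108)
```

```text
door (array([523.2,  12.8]), array([ 13. , 196.3]), 5.72)
rim (array([583. ,  25.6]), array([110.4, 160.1]), 5.61)
stem [(array([0.556 , 0.073 , 0.0733]), 229), (array([ 0.5463, -0.0599,  0.074 ]), 77)]
at [0.5396 0.0236 0.2155] yaw 0.111 total dp [ 0.53 -1.11  3.89] twist total 0.05 min rows 4 q6 1.44 t 10.6 F [-0.1 -0.3 -0.4] w 0.035
```

View pics/w2.png

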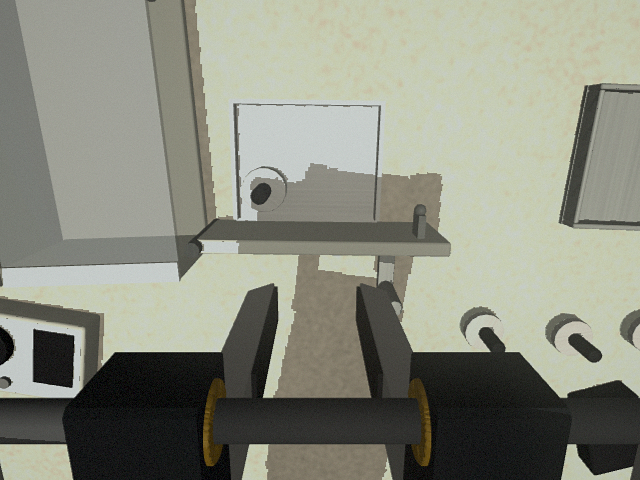

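{"name": "step_arm", "arguments": {
  "deltas": [
    {"dp": [0.54, -0.59, 0], "twist": 0},
    {"dp": [0, -0.59, 0], "twist": 0},
    {"dp": [0, 0, 0.8], "twist": 0},
    {"dp": [0, 0, 0.8], "twist": 0},
    {"dp": [0, 0, 0.8], "twist": 0},
    {"dp": [0, 0, 0.8], "twist": 0},
    {"dp": [0, 0, 0.6], "twist": 0},
    {"dp": [0, 0, 0.39], "twist": 0},
    {"dp": [0, 0, 0], "twist": 0}
  ]
}}

```text
time_s: 11.5
ee_pos: [0.554, 0.0719, 0.0471]
eef_rot: [-3.141, 0.004, 0.11]
force: [-0.3, -0.4, -0.2]
grip_width: 0.0351
grip_force: 0.0
```

{"name": "step_arm", "arguments": {
  "deltas": [
    {"dp": [0, 0, 0], "twist": 0},
    {"dp": [0, 0, 0], "twist": 0},
    {"dp": [0, 0, 0], "twist": 0}
  ],
  "gripper": -1,
  "squeeze": 15
}}

```text
time_s: 11.8
ee_pos: [0.5564, 0.0726, 0.0504]
eef_rot: [3.142, -0.002, 0.11]
force: [-0.2, -0.1, -0.3]
grip_width: 0.0145
grip_force: 0.0
```

Run:
```python
from h import *
import numpy as np
to(.6,-.25,.16,.111)
for cam in ['top','side']:
    C=np.load(cam+'0.npy');X,Y,Z=C[...,0],C[...,1],C[...,2]
    o=(X>.5)&(X<.71)&(Y>-.34)&(Y<-.19)&(Z>.02)&(Z<.028); 
    n,L,S,_=cv2.connectedComponentsWithStats(o.astype(np.uint8),connectivity=8)
    for i in range(1,n):
        if S[i,4]>40: print(cam,S[i,4],rect(C[L==i]))
```

```text
at [0.5564 0.0726 0.0504] yaw 0.11 total dp [ 0.2   8.14 -2.74] twist total -0.02 min rows 9 q6 1.53 t 11.8 F [-0.2 -0.1 -0.3] w 0.0145
top 296 (array([ 617.7, -264. ]), array([130. , 100.7]), 4.37)
side 712 (array([ 618.8, -264.1]), array([131.4, 103.4]), 4.67)
```

{"name": "step_arm", "arguments": {
  "deltas": [
    {"dp": [0, 0, 0], "twist": 0},
    {"dp": [0, 0, 0], "twist": 0},
    {"dp": [0, 0, -0.5], "twist": 0},
    {"dp": [0, 0, -0.8], "twist": 0},
    {"dp": [0, 0, -0.8], "twist": 0},
    {"dp": [0, 0, -0.7], "twist": 0},
    {"dp": [0.1, 0.95, 0], "twist": 0},
    {"dp": [0.1, 0.95, 0], "twist": 0},
    {"dp": [0.1, 0.95, 0], "twist": 0},
    {"dp": [0.1, 0.95, 0], "twist": 0},
    {"dp": [0.1, 0.95, 0], "twist": 0},
    {"dp": [0.1, 0.95, 0], "twist": 0}
  ]
}}

```text
time_s: 13.0
ee_pos: [0.6049, -0.153, 0.1615]
eef_rot: [3.142, -0.0, 0.11]
force: [0.4, 0.2, -0.0]
grip_width: 0.0008
grip_force: 0.0
```

{"name": "step_arm", "arguments": {
  "deltas": [
    {"dp": [0, 0.95, 0], "twist": 0},
    {"dp": [0, 0.95, 0], "twist": 0},
    {"dp": [0, 0.85, 0], "twist": 0},
    {"dp": [0, 0, 0], "twist": 0},
    {"dp": [0, 0, 0], "twist": 0}
  ]
}}

```text
time_s: 13.5
ee_pos: [0.6166, -0.261, 0.161]
eef_rot: [-3.141, 0.0, 0.109]
force: [-0.3, 0.1, 0.7]
grip_width: 0.0006
grip_force: 0.0
```

```bash
python3 -c "
from h import *
to(.618,-.264,.037,.111)"
```

```text
at [ 0.6166 -0.261   0.161 ] yaw 0.109 total dp [0.03 0.08 3.1 ] twist total -0.03 min rows 4 q6 1.01 t 13.5 F [-0.3  0.1  0.7] w 0.0006
```

The grip came up empty, so I'll look at the tray again.

Run:
```python
from h import *
for cam in ['top','side']:
    p,d,C=cloud(cam); save(p,cam+'2.png')
    print(cam,pots(C,p,(.5,.7,-.12,.14),(.06,.09)), 'fresh',pots(C,p,(.38,.52,-.4,-.1)))
a=cv2.imread('pics/side2.png')[110:400,200:480]; b=cv2.imread('pics/top2.png')[150:330,130:310]
cv2.imwrite('pics/c2.png',np.hstack([cv2.resize(a,(386,400),interpolation=3),cv2.resize(b,(400,400),interpolation=3)]))
```

```text
top [(array([0.5544, 0.0721, 0.0687]), 26), (array([ 0.5246, -0.0644,  0.0751]), 19), (array([0.5137, 0.0439, 0.0748]), 85)] fresh []
side [(array([0.5559, 0.0707, 0.0691]), 40), (array([ 0.5519, -0.0635,  0.0715]), 23)] fresh [(array([ 0.4332, -0.1636,  0.0517]), 47), (array([ 0.4353, -0.2559,  0.052 ]), 61), (array([ 0.4486, -0.3352,  0.0516]), 73)]
```

View pics/c2.png

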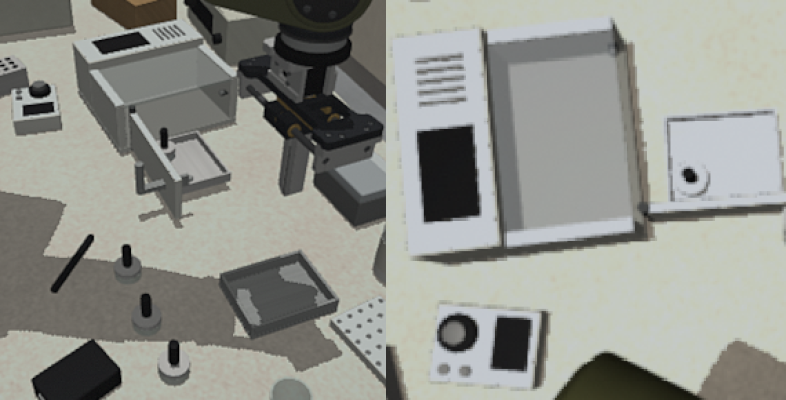

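The pot is still upright on the tray at (692,178) in the composite, so the grip slipped. I'll go back lower, squeeze harder and check before lifting.

{"name": "step_arm", "arguments": {
  "deltas": [
    {"dp": [-0.07, -0.95, 0], "twist": 0},
    {"dp": [-0.07, -0.95, 0], "twist": 0},
    {"dp": [-0.07, -0.95, 0], "twist": 0},
    {"dp": [-0.07, -0.95, 0], "twist": 0},
    {"dp": [-0.07, -0.95, 0], "twist": 0},
    {"dp": [-0.07, -0.95, 0], "twist": 0},
    {"dp": [-0.07, -0.95, 0], "twist": 0},
    {"dp": [-0.07, -0.95, 0], "twist": 0},
    {"dp": [0, -0.82, 0], "twist": 0},
    {"dp": [0, 0, 0], "twist": 0},
    {"dp": [0, 0, 0], "twist": 0}
  ],
  "gripper": -0.3
}}

```text
time_s: 14.7
ee_pos: [0.5574, 0.0725, 0.1617]
eef_rot: [3.141, -0.0, 0.112]
force: [0.8, -0.6, -0.8]
grip_width: 0.033
grip_force: 0.0
```

Run:
```python
from h import *
p,d,C=cloud('wrist')
print(pots(C,p,(.53,.67,-.1,.12),(.068,.085)),pots(C,p,(.53,.67,0,.12),(.045,.085)))
to(.556,.0725,.045,.11)
```

```text
[(array([0.5563, 0.0735, 0.0731]), 317)] [(array([0.5563, 0.0736, 0.0615]), 429)]
at [0.5576 0.0717 0.1616] yaw 0.111 total dp [-0.04 -0.03  2.91] twist total 0.01 min rows 3 q6 1.52 t 14.8 F [ 0.4 -0.3 -0.6] w 0.0328
```

{"name": "step_arm", "arguments": {
  "deltas": [
    {"dp": [-0.03, -0.04, 0.7], "twist": 0},
    {"dp": [0, 0, 0.7], "twist": 0},
    {"dp": [0, 0, 0.7], "twist": 0},
    {"dp": [0, 0, 0.5], "twist": 0},
    {"dp": [0, 0, 0.3], "twist": 0},
    {"dp": [0, 0, 0], "twist": 0},
    {"dp": [0, 0, 0], "twist": 0}
  ]
}}

```text
time_s: 15.45
ee_pos: [0.5569, 0.0727, 0.0462]
eef_rot: [3.142, -0.001, 0.109]
force: [0.8, -0.3, -0.3]
grip_width: 0.0329
grip_force: 0.0
```

{"name": "step_arm", "arguments": {
  "deltas": [
    {"dp": [0, 0, 0], "twist": 0},
    {"dp": [0, 0, 0], "twist": 0},
    {"dp": [0, 0, 0], "twist": 0},
    {"dp": [0, 0, 0], "twist": 0},
    {"dp": [0, 0, 0], "twist": 0},
    {"dp": [0, 0, 0], "twist": 0}
  ],
  "gripper": -1,
  "squeeze": 30
}}

```text
time_s: 16.05
ee_pos: [0.5567, 0.0732, 0.0458]
eef_rot: [-3.141, -0.001, 0.11]
force: [-1.0, 1.2, 5.0]
grip_width: 0.0118
grip_force: 30.0
```

{"name": "step_arm", "arguments": {
  "deltas": [
    {"dp": [0, 0, -0.2], "twist": 0},
    {"dp": [0, 0, -0.3], "twist": 0},
    {"dp": [0, 0, 0], "twist": 0}
  ]
}}

```text
time_s: 16.35
ee_pos: [0.5572, 0.0731, 0.0673]
eef_rot: [3.141, -0.003, 0.11]
force: [0.5, -0.5, -0.9]
grip_width: 0.012
grip_force: 30.0
```

{"name": "step_arm", "arguments": {
  "deltas": [
    {"dp": [0, 0, -0.4], "twist": 0},
    {"dp": [0, 0, -0.6], "twist": 0},
    {"dp": [0, 0, -0.6], "twist": 0},
    {"dp": [0, 0, -0.7], "twist": 0},
    {"dp": [0, 0, 0], "twist": 0}
  ]
}}

```text
time_s: 16.85
ee_pos: [0.5578, 0.0731, 0.1611]
eef_rot: [3.141, -0.006, 0.11]
force: [0.0, 0.4, -1.1]
grip_width: 0.0122
grip_force: 30.0
```

Run:
```python
from h import *
to(.618,-.264,.161,.11)
p,d,C=cloud('side'); save(p,'side3.png')
a=p[100:320,240:440,::-1]; cv2.imwrite('pics/c3.png',cv2.resize(a,(500,550),interpolation=3))
```

```text
at [0.5578 0.0731 0.1611] yaw 0.11 total dp [0.57 8.54 0.01] twist total -0.0 min rows 9 q6 1.53 t 16.9 F [ 0.   0.4 -1.1] w 0.0122
```

View pics/c3.png

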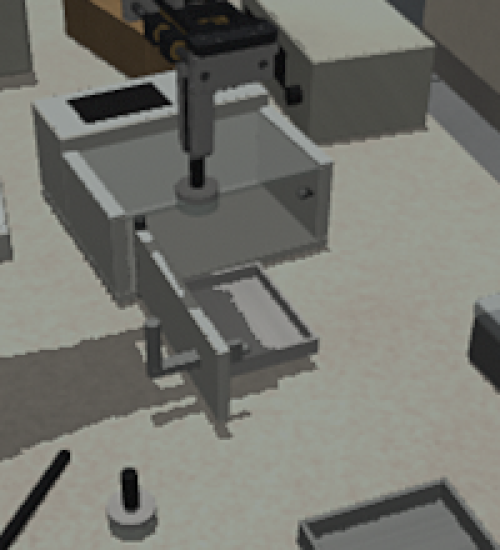

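Run:
```python
from h import *
for i in range(1):
    p,d,C=cloud('side')
    m=(abs(C[...,0]-.558)<.03)&(abs(C[...,1]-.073)<.03)&(C[...,2]>.11)&(C[...,2]<.2)
    v,u=np.nonzero(m)
    for z in range(110,200,5):
        s=m&(C[...,2]>=z/1e3)&(C[...,2]<z/1e3+.005)
        if s.sum(): print(z,s.sum(),p[s].mean(0).astype(int),np.ptp(C[s][:,1]).round(3))
```

```text
130 10 [87 89 86] 0.011
135 37 [77 81 78] 0.018
140 26 [76 81 78] 0.018
145 36 [71 73 71] 0.022
150 113 [81 81 79] 0.038
155 13 [41 41 41] 0.019
160 13 [17 17 17] 0.008
165 12 [20 20 20] 0.006
170 11 [21 21 21] 0.006
175 10 [17 16 17] 0.006
180 11 [16 17 17] 0.004
185 13 [59 60 59] 0.021
190 16 [58 59 58] 0.031
195 31 [56 57 56] 0.031
```

{"name": "step_arm", "arguments": {
  "deltas": [
    {"dp": [0.06, 0.6, 0], "twist": 0},
    {"dp": [0.06, 0.9, 0], "twist": 0},
    {"dp": [0.06, 0.95, 0], "twist": 0},
    {"dp": [0.06, 0.95, 0], "twist": 0},
    {"dp": [0.06, 0.95, 0], "twist": 0},
    {"dp": [0.06, 0.95, 0], "twist": 0},
    {"dp": [0.06, 0.95, 0], "twist": 0},
    {"dp": [0.06, 0.95, 0], "twist": 0},
    {"dp": [0.06, 0.8, 0], "twist": 0},
    {"dp": [0.03, 0.54, 0], "twist": 0},
    {"dp": [0, 0, 0.5], "twist": 0},
    {"dp": [0, 0, 0.6], "twist": 0}
  ]
}}

```text
time_s: 18.15
ee_pos: [0.616, -0.2647, 0.1115]
eef_rot: [-3.141, 0.001, 0.109]
force: [-0.9, -0.1, -0.4]
grip_width: 0.0118
grip_force: 30.0
```

{"name": "step_arm", "arguments": {
  "deltas": [
    {"dp": [0, 0, 0.6], "twist": 0},
    {"dp": [0, 0, 0.6], "twist": 0},
    {"dp": [0, 0, 0.5], "twist": 0},
    {"dp": [0, 0, 0.2], "twist": 0},
    {"dp": [0, 0, 0.1], "twist": 0},
    {"dp": [0, 0, 0.05], "twist": 0},
    {"dp": [0, 0, 0], "twist": 0}
  ]
}}

```text
time_s: 18.85
ee_pos: [0.6167, -0.2641, 0.0319]
eef_rot: [3.141, -0.001, 0.11]
force: [1.1, 0.7, -1.4]
grip_width: 0.012
grip_force: 30.0
```

{"name": "step_arm", "arguments": {
  "deltas": [
    {"dp": [0, 0, 0.03], "twist": 0},
    {"dp": [0, 0, 0], "twist": 0}
  ]
}}

```text
time_s: 19.05
ee_pos: [0.6169, -0.2641, 0.031]
eef_rot: [3.141, -0.001, 0.11]
force: [0.1, 0.5, 1.4]
grip_width: 0.0122
grip_force: 30.0
```

{"name": "step_arm", "arguments": {
  "deltas": [
    {"dp": [0, 0, 0], "twist": 0},
    {"dp": [0, 0, 0], "twist": 0},
    {"dp": [0, 0, 0], "twist": 0}
  ],
  "gripper": -0.3
}}

```text
time_s: 19.35
ee_pos: [0.6164, -0.264, 0.0302]
eef_rot: [3.142, -0.0, 0.11]
force: [0.6, 0.3, -0.7]
grip_width: 0.0317
grip_force: 0.0
```

{"name": "step_arm", "arguments": {
  "deltas": [
    {"dp": [0, 0, -0.4], "twist": 0},
    {"dp": [0, 0, -0.8], "twist": 0},
    {"dp": [0, 0, -0.8], "twist": 0},
    {"dp": [0, 0, -0.6], "twist": 0},
    {"dp": [0, 0, -0.6], "twist": 0},
    {"dp": [0, 0, 0], "twist": 0}
  ]
}}

```text
time_s: 19.95
ee_pos: [0.6177, -0.2646, 0.1632]
eef_rot: [3.138, -0.006, 0.11]
force: [1.0, -0.5, 0.1]
grip_width: 0.0327
grip_force: 0.0
```

```bash
cat >> h.py <<'E'
def survey():
    for cam in ['top','side']:
        p,d,C=cloud(cam); save(p,cam+'_s.png')
        print(cam,'tray',pots(C,p,(.54,.68,-.04,.12),(.066,.085)),'out',pots(C,p,(.54,.69,-.33,-.2),(.05,.07)),'fresh',pots(C,p,(.38,.52,-.4,-.1)))
E
python3 -c "
from h import *
survey(); to(.4345,-.2555,.161,.11)"
```

```text
top tray [] out [] fresh []
side tray [] out [(array([ 0.6163, -0.2642,  0.0563]), 65)] fresh [(array([ 0.4332, -0.1635,  0.0522]), 47), (array([ 0.4355, -0.2562,  0.0514]), 64), (array([ 0.4487, -0.3348,  0.0522]), 70)]
at [ 0.6164 -0.264   0.1585] yaw 0.11 total dp [-4.5  -0.71 -0.07] twist total -0.0 min rows 5 q6 1.0 t 20.1 F [ 0.3  0.2 -0.1] w 0.0324
```

{"name": "step_arm", "arguments": {
  "deltas": [
    {"dp": [-0.9, -0.14, 0], "twist": 0},
    {"dp": [-0.9, -0.14, 0], "twist": 0},
    {"dp": [-0.9, -0.14, 0], "twist": 0},
    {"dp": [-0.9, -0.14, 0], "twist": 0},
    {"dp": [-0.9, -0.14, 0], "twist": 0},
    {"dp": [0, 0, 0], "twist": 0},
    {"dp": [0, 0, 0], "twist": 0}
  ]
}}

```text
time_s: 20.75
ee_pos: [0.4341, -0.2559, 0.1578]
eef_rot: [-3.141, 0.0, 0.109]
force: [-0.1, -0.6, 0.2]
grip_width: 0.0327
grip_force: 0.0
```

```bash
cat >> h.py <<'E'
def wfresh(box,zl=(.04,.064)):
    p,d,C=cloud('wrist'); q=pots(C,p,box,zl); print(q)
    if q:
        s=max(q,key=lambda a:a[1])[0]; to(s[0],s[1],.027 if zl[0]<.05 else .047,.11)
E
python3 -c "
from h import *
wfresh((.38,.52,-.3,-.2))"
```

```text
[(array([ 0.4353, -0.2551,  0.0491]), 320)]
at [ 0.4347 -0.2559  0.1577] yaw 0.11 total dp [ 0.02 -0.02  3.27] twist total -0.01 min rows 4 q6 0.86 t 20.8 F [ 0.  -0.8  0.3] w 0.0324
```

{"name": "step_arm", "arguments": {
  "deltas": [
    {"dp": [0.02, -0.02, 0.7], "twist": 0},
    {"dp": [0, 0, 0.8], "twist": 0},
    {"dp": [0, 0, 0.7], "twist": 0},
    {"dp": [0, 0, 0.6], "twist": 0},
    {"dp": [0, 0, 0.45], "twist": 0},
    {"dp": [0, 0, 0], "twist": 0}
  ]
}}

```text
time_s: 21.4
ee_pos: [0.4345, -0.254, 0.0254]
eef_rot: [-3.138, 0.004, 0.11]
force: [0.0, -0.4, 0.7]
grip_width: 0.0327
grip_force: 0.0
```

{"name": "step_arm", "arguments": {
  "deltas": [
    {"dp": [0, 0, 0], "twist": 0},
    {"dp": [0, 0, 0], "twist": 0},
    {"dp": [0, 0, 0], "twist": 0},
    {"dp": [0, 0, 0], "twist": 0},
    {"dp": [0, 0, 0], "twist": 0},
    {"dp": [0, 0, 0], "twist": 0}
  ],
  "gripper": -1,
  "squeeze": 30
}}

```text
time_s: 22.0
ee_pos: [0.4361, -0.2556, 0.0297]
eef_rot: [3.14, -0.002, 0.11]
force: [-0.3, 0.7, 8.1]
grip_width: 0.0005
grip_force: 4.3
```

{"name": "step_arm", "arguments": {
  "deltas": [
    {"dp": [0, 0, -0.2], "twist": 0},
    {"dp": [0, 0, -0.5], "twist": 0},
    {"dp": [0, 0, -0.8], "twist": 0},
    {"dp": [0, 0, -0.8], "twist": 0},
    {"dp": [0, 0, -0.7], "twist": 0},
    {"dp": [0, 0, -0.3], "twist": 0},
    {"dp": [0, 0, 0], "twist": 0}
  ]
}}

```text
time_s: 22.7
ee_pos: [0.4356, -0.2553, 0.1616]
eef_rot: [3.14, -0.002, 0.11]
force: [-0.8, 0.2, -0.3]
grip_width: 0.0005
grip_force: 0.0
```

```bash
python3 -c "
from h import *
to(.6088,.0086,.161,.11)"
```

```text
at [ 0.4356 -0.2553  0.1616] yaw 0.11 total dp [ 5.03 -6.08  0.01] twist total -0.0 min rows 7 q6 0.86 t 22.7 F [-0.8  0.2 -0.3] w 0.0005
```

Run:
```python
from h import *
p,d,C=cloud('wrist'); save(p,'w4.png'); print(pots(C,p,(.38,.52,-.32,-.2),(.04,.064)))
lid=(abs(C[...,0]-.435)<.04)&(abs(C[...,1]+.255)<.04)&(abs(C[...,2]-.02)<.004); print(rect(C[lid]),C[lid].mean(0))
# fingertips
m=(d>0)&(d<.3); print('near pts z by',np.percentile(C[m],[0,1,5,50,95,100],axis=0).round(3))
survey()
```

```text
[(array([ 0.4353, -0.255 ,  0.0492]), 309)]
(array([ 435.2, -255.3]), array([38.8, 38.4]), 6.18) [ 0.4370668  -0.25495954  0.02022057]
near pts z by [[ 0.424 -0.454  0.034]
 [ 0.443 -0.327  0.051]
 [ 0.444 -0.301  0.071]
 [ 0.465 -0.25   0.303]
 [ 0.528 -0.064  0.31 ]
 [ 0.578 -0.024  0.312]]
top tray [] out [(array([ 0.6144, -0.2614,  0.0594]), 18)] fresh [(array([ 0.4326, -0.1597,  0.0521]), 18)]
side tray [] out [(array([ 0.616 , -0.264 ,  0.0571]), 63)] fresh [(array([ 0.433 , -0.1637,  0.0516]), 48), (array([ 0.4355, -0.2562,  0.052 ]), 62), (array([ 0.4486, -0.335 ,  0.0517]), 72)]
```

View pics/w4.png

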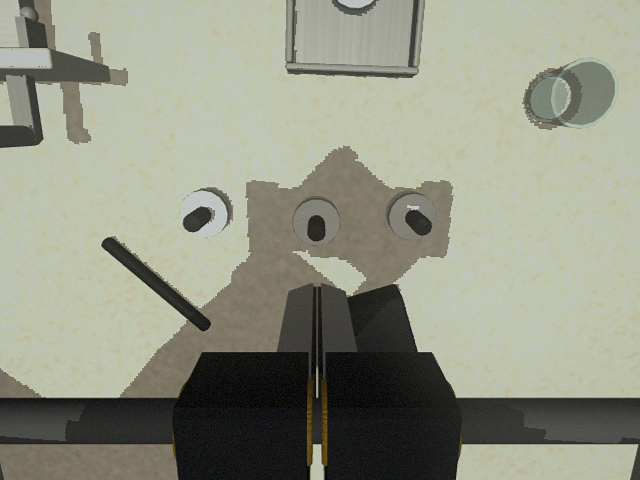

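Image: the pot stem is at (316,228), untouched, and the fingertips are at (315,287). I'll check where the fingertips really are relative to the TCP.

Run:
```python
from h import *
p,d,C=cloud('wrist'); o=ctrl.get_obs(); Rm=R.from_euler('xyz',o['eef_rot']).as_matrix()
T=(C-np.array(o['ee_pos']))@Rm
for v in range(280,352,8):
    print(v,[(u,T[v,u].round(3).tolist()) for u in (296,308,328,340) if 0<d[v,u]<.4])
p,d,C=cloud('side'); T=(C-np.array(o['ee_pos']))@Rm
for z in range(-60,20,5):
    s=(abs(T[...,0])<.03)&(abs(T[...,1])<.04)&(T[...,2]>=z/1e3)&(T[...,2]<z/1e3+.005)
    if s.sum(): print(z,s.sum(),p[s].mean(0).astype(int),T[s][:,:2].min(0).round(3),T[s][:,:2].max(0).round(3))
```

```text
280 [(296, [-0.058, -0.019, 0.159]), (308, [-0.058, -0.008, 0.157]), (328, [-0.058, 0.01, 0.159]), (340, [-0.058, 0.021, 0.158])]
288 [(296, [0.009, -0.009, -0.034]), (308, [0.009, -0.004, -0.033]), (328, [0.009, 0.005, -0.033]), (340, [-0.066, 0.021, 0.159])]
296 [(296, [0.009, -0.008, -0.042]), (308, [0.008, -0.003, -0.04]), (328, [0.009, 0.005, -0.042]), (340, [0.009, 0.01, -0.042])]
304 [(296, [0.009, -0.008, -0.051]), (308, [0.009, -0.003, -0.05]), (328, [0.009, 0.005, -0.05]), (340, [0.009, 0.009, -0.05])]
312 [(296, [0.009, -0.008, -0.058]), (308, [0.008, -0.003, -0.057]), (328, [0.009, 0.004, -0.058]), (340, [0.008, 0.009, -0.056])]
320 [(296, [0.008, -0.007, -0.064]), (308, [0.008, -0.003, -0.064]), (328, [0.009, 0.004, -0.065]), (340, [0.009, 0.009, -0.066])]
328 [(296, [0.008, -0.007, -0.071]), (308, [0.009, -0.003, -0.072]), (328, [0.008, 0.004, -0.07]), (340, [0.009, 0.008, -0.071])]
336 [(296, [0.009, -0.007, -0.078]), (308, [0.008, -0.003, -0.076]), (328, [0.008, 0.004, -0.076]), (340, [0.009, 0.008, -0.077])]
344 [(296, [0.009, -0.006, -0.082]), (308, [0.008, -0.003, -0.081]), (328, [0.009, 0.004, -0.082]), (340, [0.009, 0.008, -0.082])]
-60 36 [78 78 77] [-0.01  -0.008] [0.009 0.014]
-55 40 [75 76 74] [-0.01  -0.009] [0.009 0.014]
-50 43 [76 76 75] [-0.01 -0.01] [0.008 0.014]
-45 36 [76 76 75] [-0.01 -0.01] [0.009 0.014]
-40 36 [90 90 87] [-0.01  -0.011] [0.009 0.013]
-35 7 [119 120 113] [-0.01  -0.009] [-0.009  0.006]
-30 1 [152 154 144] [-0.009 -0.004] [-0.009 -0.004]
```

The real fingertips sit about 28 mm behind the reported TCP, so I've been gripping only the top few millimetres of the stem. I'll go about 18 mm lower.

{"name": "step_arm", "arguments": {
  "deltas": [
    {"dp": [0, 0, 0], "twist": 0},
    {"dp": [0, 0, 0.2], "twist": 0},
    {"dp": [0, 0, 0.5], "twist": 0},
    {"dp": [0, 0, 0.7], "twist": 0},
    {"dp": [0, 0, 0.7], "twist": 0},
    {"dp": [0, 0, 0.6], "twist": 0},
    {"dp": [0, 0, 0.5], "twist": 0},
    {"dp": [0, 0, 0.4], "twist": 0},
    {"dp": [0, 0, 0.24], "twist": 0},
    {"dp": [0, 0, 0], "twist": 0},
    {"dp": [0, 0, 0], "twist": 0}
  ],
  "gripper": -0.3
}}

```text
time_s: 24.05
ee_pos: [0.4353, -0.2551, 0.0069]
eef_rot: [3.141, -0.0, 0.11]
force: [0.8, 0.2, 0.7]
grip_width: 0.0326
grip_force: 0.0
```

{"name": "step_arm", "arguments": {
  "deltas": [
    {"dp": [0, 0, 0], "twist": 0},
    {"dp": [0, 0, 0], "twist": 0},
    {"dp": [0, 0, 0], "twist": 0},
    {"dp": [0, 0, 0], "twist": 0},
    {"dp": [0, 0, 0], "twist": 0},
    {"dp": [0, 0, 0], "twist": 0}
  ],
  "gripper": -1,
  "squeeze": 30
}}

```text
time_s: 24.65
ee_pos: [0.4354, -0.2551, 0.007]
eef_rot: [3.141, -0.001, 0.11]
force: [-0.5, 1.2, 7.0]
grip_width: 0.0135
grip_force: 30.0
```

{"name": "step_arm", "arguments": {
  "deltas": [
    {"dp": [0, 0, -0.2], "twist": 0},
    {"dp": [0, 0, -0.5], "twist": 0},
    {"dp": [0, 0, -0.8], "twist": 0},
    {"dp": [0, 0, -0.8], "twist": 0},
    {"dp": [0, 0, -0.7], "twist": 0},
    {"dp": [0, 0, -0.7], "twist": 0},
    {"dp": [0, 0, 0], "twist": 0}
  ]
}}

```text
time_s: 25.35
ee_pos: [0.4363, -0.2558, 0.1584]
eef_rot: [3.138, -0.004, 0.11]
force: [0.1, -0.6, -1.4]
grip_width: 0.013
grip_force: 30.0
```

```bash
cat >> h.py <<'E'
def held():
    p,d,C=cloud('side'); o=ctrl.get_obs(); e=np.array(o['ee_pos']); T=C-e
    s=(abs(T[...,0])<.03)&(abs(T[...,1])<.03)&(T[...,2]<.03)&(T[...,2]>-.06)&(d>0)
    h,b=np.histogram(T[s][:,2],bins=np.arange(-.06,.032,.004)); i=h.argmax(); l=s&(T[...,2]>b[i]-.002)&(T[...,2]<b[i]+.006)&(p.max(2)>60)
    print('lid rel z',b[i].round(3),h[i],'lid centre rel',rect(T[l]))
E
python3 -c "
from h import *
to(.6088,.0086,.13,.11);held()"
```

```text
at [ 0.4363 -0.2558  0.1584] yaw 0.11 total dp [ 5.01 -6.1   0.71] twist total -0.0 min rows 7 q6 0.86 t 25.4 F [ 0.1 -0.6 -1.4] w 0.013
lid rel z 0.012 180 lid centre rel (array([-0.5, -3.5]), array([34.8, 39.2]), 61.37)
```

{"name": "step_arm", "arguments": {
  "deltas": [
    {"dp": [0.4, -0.5, 0], "twist": 0},
    {"dp": [0.65, -0.8, 0], "twist": 0},
    {"dp": [0.75, -0.9, 0], "twist": 0},
    {"dp": [0.75, -0.9, 0], "twist": 0},
    {"dp": [0.75, -0.9, 0], "twist": 0},
    {"dp": [0.7, -0.9, 0], "twist": 0},
    {"dp": [0.6, -0.7, 0], "twist": 0},
    {"dp": [0.41, -0.5, 0], "twist": 0},
    {"dp": [0, 0, 0], "twist": 0},
    {"dp": [0, 0, 0.6], "twist": 0},
    {"dp": [0, 0, 0.6], "twist": 0}
  ]
}}

```text
time_s: 26.5
ee_pos: [0.6071, 0.0092, 0.1051]
eef_rot: [3.142, 0.001, 0.11]
force: [-0.0, -0.2, -0.9]
grip_width: 0.0132
grip_force: 30.0
```

```bash
python3 -c "
from h import *
to(.6088,.0086,.0275,.11)"
```

```text
at [0.6071 0.0092 0.1051] yaw 0.11 total dp [0.04 0.02 1.94] twist total -0.0 min rows 2 q6 1.42 t 26.5 F [-0.  -0.2 -0.9] w 0.0132
```

{"name": "step_arm", "arguments": {
  "deltas": [
    {"dp": [0.03, 0, 0.6], "twist": 0},
    {"dp": [0, 0, 0.6], "twist": 0},
    {"dp": [0, 0, 0.4], "twist": 0},
    {"dp": [0, 0, 0.2], "twist": 0},
    {"dp": [0, 0, 0.1], "twist": 0},
    {"dp": [0, 0, 0.02], "twist": 0},
    {"dp": [0, 0, 0], "twist": 0}
  ]
}}

```text
time_s: 27.2
ee_pos: [0.6091, 0.0095, 0.0304]
eef_rot: [3.141, -0.001, 0.11]
force: [-0.2, 0.0, -0.6]
grip_width: 0.0134
grip_force: 30.0
```

{"name": "step_arm", "arguments": {
  "deltas": [
    {"dp": [0, 0, 0.03], "twist": 0},
    {"dp": [0, 0, 0], "twist": 0}
  ]
}}

```text
time_s: 27.4
ee_pos: [0.609, 0.0096, 0.0289]
eef_rot: [3.141, -0.001, 0.11]
force: [0.6, -0.9, -0.9]
grip_width: 0.0132
grip_force: 30.0
```

{"name": "step_arm", "arguments": {
  "deltas": [
    {"dp": [0, 0, 0.03], "twist": 0},
    {"dp": [0, 0, 0.02], "twist": 0},
    {"dp": [0, 0, 0], "twist": 0}
  ]
}}

```text
time_s: 27.7
ee_pos: [0.6091, 0.0097, 0.027]
eef_rot: [-3.142, -0.001, 0.11]
force: [-1.6, 2.0, 3.7]
grip_width: 0.0132
grip_force: 30.0
```

{"name": "step_arm", "arguments": {
  "deltas": [
    {"dp": [0, 0, 0], "twist": 0},
    {"dp": [0, 0, 0], "twist": 0},
    {"dp": [0, 0, 0], "twist": 0}
  ],
  "gripper": -0.35
}}

```text
time_s: 28.0
ee_pos: [0.6087, 0.0096, 0.0264]
eef_rot: [3.142, 0.0, 0.11]
force: [0.1, -0.7, -0.6]
grip_width: 0.0301
grip_force: 0.0
```

{"name": "step_arm", "arguments": {
  "deltas": [
    {"dp": [0, 0, -0.4], "twist": 0},
    {"dp": [0, 0, -0.8], "twist": 0},
    {"dp": [0, 0, -0.8], "twist": 0},
    {"dp": [0, 0, -0.8], "twist": 0},
    {"dp": [0, 0, -0.5], "twist": 0},
    {"dp": [0, 0, 0], "twist": 0}
  ]
}}

```text
time_s: 28.6
ee_pos: [0.6101, 0.0096, 0.1628]
eef_rot: [3.141, -0.006, 0.11]
force: [0.7, -0.2, 0.0]
grip_width: 0.0304
grip_force: 0.0
```

```bash
python3 -c "
from h import *
survey();to(.433,-.1625,.16,.11)"
```

```text
top tray [] out [(array([ 0.6146, -0.2613,  0.0588]), 19)] fresh [(array([ 0.4486, -0.3335,  0.054 ]), 20), (array([ 0.4326, -0.1605,  0.0552]), 17)]
side tray [(array([0.6091, 0.0069, 0.0718]), 37)] out [(array([ 0.6159, -0.2652,  0.0569]), 62)] fresh [(array([ 0.433 , -0.1626,  0.052 ]), 47), (array([ 0.4488, -0.335 ,  0.0519]), 74)]
at [0.6086 0.0096 0.1586] yaw 0.11 total dp [-4.84  3.8  -0.04] twist total -0.0 min rows 5 q6 1.42 t 28.7 F [0.2 0.2 0.7] w 0.0308
```

Now the second fresh pot.

{"name": "step_arm", "arguments": {
  "deltas": [
    {"dp": [-0.8, 0.63, 0], "twist": 0},
    {"dp": [-0.8, 0.63, 0], "twist": 0},
    {"dp": [-0.8, 0.63, 0], "twist": 0},
    {"dp": [-0.8, 0.63, 0], "twist": 0},
    {"dp": [-0.8, 0.63, 0], "twist": 0},
    {"dp": [-0.84, 0.65, 0], "twist": 0},
    {"dp": [0, 0, 0], "twist": 0},
    {"dp": [0, 0, 0], "twist": 0}
  ]
}}

```text
time_s: 29.5
ee_pos: [0.4325, -0.1629, 0.1579]
eef_rot: [-3.141, 0.001, 0.108]
force: [0.7, 0.1, -0.9]
grip_width: 0.0308
grip_force: 0.0
```

```bash
python3 -c "
from h import *
wfresh((.38,.52,-.22,-.1))"
```

```text
[(array([ 0.4322, -0.162 ,  0.0493]), 322)]
at [ 0.433  -0.1624  0.1579] yaw 0.109 total dp [-0.02 -0.01  3.27] twist total -0.01 min rows 4 q6 1.02 t 29.6 F [-0.6  0.3  0.3] w 0.0306
```

{"name": "step_arm", "arguments": {
  "deltas": [
    {"dp": [0, 0, 0.4], "twist": 0},
    {"dp": [0, 0, 0.7], "twist": 0},
    {"dp": [0, 0, 0.7], "twist": 0},
    {"dp": [0, 0, 0.7], "twist": 0},
    {"dp": [0, 0, 0.6], "twist": 0},
    {"dp": [0, 0, 0.4], "twist": 0},
    {"dp": [0, 0, 0.25], "twist": 0},
    {"dp": [0, 0, 0], "twist": 0},
    {"dp": [0, 0, 0], "twist": 0}
  ]
}}

```text
time_s: 30.45
ee_pos: [0.4335, -0.1624, 0.0089]
eef_rot: [3.141, -0.0, 0.11]
force: [0.2, -0.6, -0.3]
grip_width: 0.0303
grip_force: 0.0
```

{"name": "step_arm", "arguments": {
  "deltas": [
    {"dp": [0, 0, 0], "twist": 0},
    {"dp": [0, 0, 0], "twist": 0},
    {"dp": [0, 0, 0], "twist": 0},
    {"dp": [0, 0, 0], "twist": 0},
    {"dp": [0, 0, 0], "twist": 0},
    {"dp": [0, 0, 0], "twist": 0}
  ],
  "gripper": -1,
  "squeeze": 30
}}

```text
time_s: 31.05
ee_pos: [0.4332, -0.1627, 0.0089]
eef_rot: [3.141, -0.001, 0.11]
force: [-0.5, 1.6, 5.7]
grip_width: 0.0134
grip_force: 30.0
```

{"name": "step_arm", "arguments": {
  "deltas": [
    {"dp": [0, 0, -0.2], "twist": 0},
    {"dp": [0, 0, -0.5], "twist": 0},
    {"dp": [0, 0, -0.8], "twist": 0},
    {"dp": [0, 0, -0.8], "twist": 0},
    {"dp": [0, 0, -0.7], "twist": 0},
    {"dp": [0, 0, -0.7], "twist": 0},
    {"dp": [0, 0, 0], "twist": 0}
  ]
}}

```text
time_s: 31.75
ee_pos: [0.4342, -0.1633, 0.1602]
eef_rot: [3.139, -0.005, 0.11]
force: [0.4, -0.5, -1.1]
grip_width: 0.0132
grip_force: 29.9
```

```bash
python3 -c "
from h import *
to(.6024,.0722,.16,.11)"
```

```text
at [ 0.4342 -0.1633  0.1602] yaw 0.11 total dp [ 4.82 -5.39  0.01] twist total -0.0 min rows 6 q6 1.02 t 31.8 F [ 0.4 -0.5 -1.1] w 0.0132
```

{"name": "step_arm", "arguments": {
  "deltas": [
    {"dp": [0.4, -0.45, 0], "twist": 0},
    {"dp": [0.65, -0.73, 0], "twist": 0},
    {"dp": [0.75, -0.84, 0], "twist": 0},
    {"dp": [0.75, -0.84, 0], "twist": 0},
    {"dp": [0.75, -0.84, 0], "twist": 0},
    {"dp": [0.65, -0.73, 0], "twist": 0},
    {"dp": [0.5, -0.55, 0], "twist": 0},
    {"dp": [0.37, -0.41, 0], "twist": 0},
    {"dp": [0, 0, 0], "twist": 0},
    {"dp": [0, 0, 0.6], "twist": 0},
    {"dp": [0, 0, 0.6], "twist": 0},
    {"dp": [0, 0, 0], "twist": 0}
  ]
}}

```text
time_s: 32.95
ee_pos: [0.5988, 0.0719, 0.1051]
eef_rot: [-3.141, 0.006, 0.109]
force: [-0.3, 0.0, -0.9]
grip_width: 0.0135
grip_force: 29.9
```

```bash
python3 -c "
from h import *
to(.6024,.0722,.030,.11)"
```

```text
at [0.5988 0.0719 0.1051] yaw 0.109 total dp [0.1  0.   1.88] twist total -0.01 min rows 2 q6 1.52 t 33.0 F [-0.3  0.  -0.9] w 0.0135
```

{"name": "step_arm", "arguments": {
  "deltas": [
    {"dp": [0.03, 0, 0.6], "twist": 0},
    {"dp": [0, 0, 0.6], "twist": 0},
    {"dp": [0, 0, 0.4], "twist": 0},
    {"dp": [0, 0, 0.2], "twist": 0},
    {"dp": [0, 0, 0.08], "twist": 0},
    {"dp": [0, 0, 0.02], "twist": 0},
    {"dp": [0, 0, 0], "twist": 0}
  ]
}}

```text
time_s: 33.65
ee_pos: [0.6027, 0.0728, 0.0335]
eef_rot: [3.141, -0.001, 0.11]
force: [0.6, -0.4, -0.7]
grip_width: 0.0132
grip_force: 29.9
```

{"name": "step_arm", "arguments": {
  "deltas": [
    {"dp": [0, 0, 0.03], "twist": 0},
    {"dp": [0, 0, 0], "twist": 0}
  ]
}}

```text
time_s: 33.85
ee_pos: [0.6024, 0.0729, 0.0317]
eef_rot: [3.142, -0.0, 0.11]
force: [0.2, 0.3, -1.0]
grip_width: 0.0132
grip_force: 29.9
```

{"name": "step_arm", "arguments": {
  "deltas": [
    {"dp": [0, 0, 0.03], "twist": 0},
    {"dp": [0, 0, 0.03], "twist": 0},
    {"dp": [0, 0, 0], "twist": 0}
  ]
}}

```text
time_s: 34.15
ee_pos: [0.6023, 0.0729, 0.029]
eef_rot: [3.142, -0.0, 0.11]
force: [-0.4, -0.0, -1.0]
grip_width: 0.013
grip_force: 29.9
```

{"name": "step_arm", "arguments": {
  "deltas": [
    {"dp": [0, 0, 0], "twist": 0},
    {"dp": [0, 0, 0], "twist": 0},
    {"dp": [0, 0, 0], "twist": 0}
  ],
  "gripper": -0.35
}}

```text
time_s: 34.45
ee_pos: [0.6022, 0.0729, 0.029]
eef_rot: [3.142, -0.0, 0.11]
force: [0.4, 0.0, -0.0]
grip_width: 0.0299
grip_force: 0.0
```

{"name": "step_arm", "arguments": {
  "deltas": [
    {"dp": [0, 0, -0.4], "twist": 0},
    {"dp": [0, 0, -0.8], "twist": 0},
    {"dp": [0, 0, -0.8], "twist": 0},
    {"dp": [0, 0, -0.8], "twist": 0},
    {"dp": [0, 0, -0.5], "twist": 0},
    {"dp": [0, 0, 0], "twist": 0}
  ]
}}

```text
time_s: 35.05
ee_pos: [0.6035, 0.073, 0.1652]
eef_rot: [3.141, -0.006, 0.11]
force: [-0.1, -1.1, -0.2]
grip_width: 0.0305
grip_force: 0.0
```

```bash
python3 -c "
from h import *
survey();to(.4487,-.3345,.16,.11)"
```

```text
top tray [(array([0.607 , 0.0089, 0.0723]), 25)] out [(array([ 0.6146, -0.2615,  0.0573]), 18)] fresh [(array([ 0.4486, -0.3327,  0.0513]), 21)]
side tray [(array([0.6013, 0.0695, 0.0731]), 31), (array([0.609 , 0.0071, 0.0722]), 40)] out [(array([ 0.6163, -0.2648,  0.0566]), 64)] fresh [(array([ 0.4488, -0.3352,  0.0517]), 71)]
at [0.6021 0.0729 0.1611] yaw 0.11 total dp [-4.93  9.7   0.03] twist total -0.0 min rows 10 q6 1.52 t 35.1 F [-0.4  0.3 -1.3] w 0.0305
```

{"name": "step_arm", "arguments": {
  "deltas": [
    {"dp": [-0.45, 0.88, 0], "twist": 0},
    {"dp": [-0.45, 0.88, 0], "twist": 0},
    {"dp": [-0.45, 0.88, 0], "twist": 0},
    {"dp": [-0.45, 0.88, 0], "twist": 0},
    {"dp": [-0.45, 0.88, 0], "twist": 0},
    {"dp": [-0.45, 0.88, 0], "twist": 0},
    {"dp": [-0.45, 0.88, 0], "twist": 0},
    {"dp": [-0.45, 0.88, 0], "twist": 0},
    {"dp": [-0.45, 0.88, 0], "twist": 0},
    {"dp": [-0.45, 0.88, 0], "twist": 0},
    {"dp": [-0.43, 0.9, 0], "twist": 0},
    {"dp": [0, 0, 0], "twist": 0}
  ]
}}

```text
time_s: 36.35
ee_pos: [0.4465, -0.3374, 0.1593]
eef_rot: [-3.14, 0.002, 0.106]
force: [0.1, 1.6, 0.0]
grip_width: 0.0311
grip_force: 0.0
```

```bash
python3 -c "
from h import *
wfresh((.38,.52,-.4,-.28))"
```

```text
[(array([ 0.4485, -0.3341,  0.0494]), 319)]
at [ 0.4474 -0.3355  0.1594] yaw 0.107 total dp [ 0.04 -0.03  3.31] twist total -0.05 min rows 4 q6 0.76 t 36.4 F [1.2 0.8 0.5] w 0.0308
```

{"name": "step_arm", "arguments": {
  "deltas": [
    {"dp": [0, -0.02, 0.4], "twist": 0},
    {"dp": [0, 0, 0.7], "twist": 0},
    {"dp": [0, 0, 0.7], "twist": 0},
    {"dp": [0, 0, 0.7], "twist": 0},
    {"dp": [0, 0, 0.6], "twist": 0},
    {"dp": [0, 0, 0.4], "twist": 0},
    {"dp": [0, 0, 0.28], "twist": 0},
    {"dp": [0, 0, 0], "twist": 0},
    {"dp": [0, 0, 0], "twist": 0}
  ]
}}

```text
time_s: 37.3
ee_pos: [0.449, -0.3333, 0.0101]
eef_rot: [3.141, -0.0, 0.11]
force: [0.4, 1.0, -0.0]
grip_width: 0.0308
grip_force: 0.0
```

{"name": "step_arm", "arguments": {
  "deltas": [
    {"dp": [0, 0, 0], "twist": 0},
    {"dp": [0, 0, 0], "twist": 0},
    {"dp": [0, 0, 0], "twist": 0},
    {"dp": [0, 0, 0], "twist": 0},
    {"dp": [0, 0, 0], "twist": 0},
    {"dp": [0, 0, 0], "twist": 0}
  ],
  "gripper": -1,
  "squeeze": 30
}}

```text
time_s: 37.9
ee_pos: [0.4489, -0.3339, 0.0103]
eef_rot: [3.141, -0.001, 0.11]
force: [-0.8, 0.4, 5.1]
grip_width: 0.0132
grip_force: 30.0
```

{"name": "step_arm", "arguments": {
  "deltas": [
    {"dp": [0, 0, -0.2], "twist": 0},
    {"dp": [0, 0, -0.5], "twist": 0},
    {"dp": [0, 0, -0.8], "twist": 0},
    {"dp": [0, 0, -0.8], "twist": 0},
    {"dp": [0, 0, -0.7], "twist": 0},
    {"dp": [0, 0, -0.7], "twist": 0},
    {"dp": [0, 0, 0], "twist": 0}
  ]
}}

```text
time_s: 38.6
ee_pos: [0.4497, -0.3345, 0.1618]
eef_rot: [3.137, -0.004, 0.11]
force: [-0.0, -0.3, -1.0]
grip_width: 0.0134
grip_force: 30.0
```

```bash
python3 -c "
from h import *
to(.5556,.0675,.16,.11);survey()"
```

```text
at [ 0.4497 -0.3345  0.1618] yaw 0.11 total dp [ 3.73 -9.7   0.02] twist total -0.0 min rows 10 q6 0.76 t 38.6 F [-0.  -0.3 -1. ] w 0.0134
top tray [(array([0.6071, 0.0091, 0.0729]), 21), (array([0.5998, 0.0731, 0.0748]), 21)] out [(array([ 0.6148, -0.2612,  0.0586]), 18)] fresh []
side tray [(array([0.6109, 0.007 , 0.072 ]), 24)] out [(array([ 0.6156, -0.2644,  0.057 ]), 61)] fresh []
```

{"name": "step_arm", "arguments": {
  "deltas": [
    {"dp": [0.25, -0.5, 0], "twist": 0},
    {"dp": [0.36, -0.8, 0], "twist": 0},
    {"dp": [0.42, -0.92, 0], "twist": 0},
    {"dp": [0.42, -0.92, 0], "twist": 0},
    {"dp": [0.42, -0.92, 0], "twist": 0},
    {"dp": [0.42, -0.92, 0], "twist": 0},
    {"dp": [0.42, -0.92, 0], "twist": 0},
    {"dp": [0.42, -0.92, 0], "twist": 0},
    {"dp": [0.35, -0.8, 0], "twist": 0},
    {"dp": [0.22, -0.5, 0], "twist": 0},
    {"dp": [0, 0, 0], "twist": 0},
    {"dp": [0, 0, 0], "twist": 0}
  ]
}}

```text
time_s: 39.9
ee_pos: [0.5595, 0.0054, 0.1565]
eef_rot: [-3.141, 0.002, 0.11]
force: [0.1, -0.2, -0.8]
grip_width: 0.0133
grip_force: 30.0
```

```bash
python3 -c "
from h import *
to(.561,.0045,.031,.11)"
```

```text
at [0.5595 0.0054 0.1565] yaw 0.11 total dp [0.04 0.03 3.14] twist total 0.01 min rows 4 q6 1.4 t 39.9 F [ 0.1 -0.2 -0.8] w 0.0133
```

{"name": "step_arm", "arguments": {
  "deltas": [
    {"dp": [0.03, 0.03, 0.6], "twist": 0},
    {"dp": [0, 0, 0.7], "twist": 0},
    {"dp": [0, 0, 0.7], "twist": 0},
    {"dp": [0, 0, 0.6], "twist": 0},
    {"dp": [0, 0, 0.4], "twist": 0},
    {"dp": [0, 0, 0.1], "twist": 0},
    {"dp": [0, 0, 0.04], "twist": 0},
    {"dp": [0, 0, 0], "twist": 0},
    {"dp": [0, 0, 0], "twist": 0}
  ]
}}

```text
time_s: 40.8
ee_pos: [0.5619, 0.0042, 0.0331]
eef_rot: [3.141, -0.001, 0.11]
force: [-0.4, 0.4, -1.2]
grip_width: 0.0134
grip_force: 30.0
```

{"name": "step_arm", "arguments": {
  "deltas": [
    {"dp": [0, 0, 0.03], "twist": 0},
    {"dp": [0, 0, 0], "twist": 0}
  ]
}}

```text
time_s: 41.0
ee_pos: [0.5616, 0.0044, 0.0312]
eef_rot: [3.142, -0.0, 0.11]
force: [0.6, -0.3, -1.3]
grip_width: 0.0132
grip_force: 30.0
```

{"name": "step_arm", "arguments": {
  "deltas": [
    {"dp": [0, 0, 0.03], "twist": 0},
    {"dp": [0, 0, 0], "twist": 0}
  ]
}}

```text
time_s: 41.2
ee_pos: [0.562, 0.0045, 0.0303]
eef_rot: [3.141, -0.001, 0.11]
force: [0.1, 0.0, 4.0]
grip_width: 0.0131
grip_force: 30.0
```

{"name": "step_arm", "arguments": {
  "deltas": [
    {"dp": [0, 0, 0], "twist": 0},
    {"dp": [0, 0, 0], "twist": 0},
    {"dp": [0, 0, 0], "twist": 0}
  ],
  "gripper": -0.35
}}

```text
time_s: 41.5
ee_pos: [0.5614, 0.0044, 0.0296]
eef_rot: [-3.142, 0.0, 0.11]
force: [-0.6, -0.6, -0.5]
grip_width: 0.0303
grip_force: 0.0
```

{"name": "step_arm", "arguments": {
  "deltas": [
    {"dp": [0, 0, -0.4], "twist": 0},
    {"dp": [0, 0, -0.8], "twist": 0},
    {"dp": [0, 0, -0.8], "twist": 0},
    {"dp": [0, 0, -0.8], "twist": 0},
    {"dp": [0, 0, -0.5], "twist": 0},
    {"dp": [-0.7, 0.6, 0], "twist": 0},
    {"dp": [-0.7, 0.6, 0], "twist": 0},
    {"dp": [-0.7, 0, 0], "twist": 0},
    {"dp": [-0.7, 0, 0], "twist": 0},
    {"dp": [0, 0, 0], "twist": 0}
  ]
}}

```text
time_s: 42.5
ee_pos: [0.4534, -0.0559, 0.1619]
eef_rot: [3.142, 0.0, 0.109]
force: [-0.0, -0.5, 0.6]
grip_width: 0.0304
grip_force: 0.0
```

Run:
```python
from h import *
to(.483,-.043,.05,1.674)
p,d,C=cloud('wrist'); save(p,'w5.png')
print('tray',pots(C,p,(.54,.68,-.04,.12),(.05,.085)))
X,Y,Z=C[...,0],C[...,1],C[...,2]
for l in (.04,.02): 
    q=C[(abs(Z-l)<.0035)&(X>.535)&(X<.64)&(Y>-.03)&(Y<.1)]; print(l,len(q))
q=C[(Z>.097)&(Z<.11)&(X>.45)&(X<.52)&(Y>-.08)&(Y<0)]; print('post',len(q),q.min(0) if len(q) else '',q.max(0) if len(q) else '')
survey()
```

```text
at [ 0.4534 -0.0559  0.1619] yaw 0.109 total dp [ 0.77 -0.24  2.8 ] twist total -22.42 min rows 3 q6 1.26 t 42.5 F [-0.  -0.5  0.6] w 0.0304
tray [(array([0.5957, 0.0713, 0.0571]), 72), (array([0.6029, 0.0087, 0.0549]), 51), (array([0.5609, 0.0038, 0.0641]), 487)]
0.04 4535
0.02 11934
post 406 [ 0.47626362 -0.05173476  0.09711229] [ 0.49014216 -0.0380486   0.10725305]
top tray [(array([0.608 , 0.0091, 0.073 ]), 21), (array([0.6002, 0.073 , 0.0725]), 23)] out [(array([ 0.6149, -0.2611,  0.0569]), 21)] fresh []
side tray [(array([0.6017, 0.0707, 0.0722]), 33), (array([0.609 , 0.0083, 0.072 ]), 36), (array([0.5622, 0.0021, 0.0724]), 37)] out [(array([ 0.6161, -0.2641,  0.0573]), 62)] fresh []
```

View pics/w5.png

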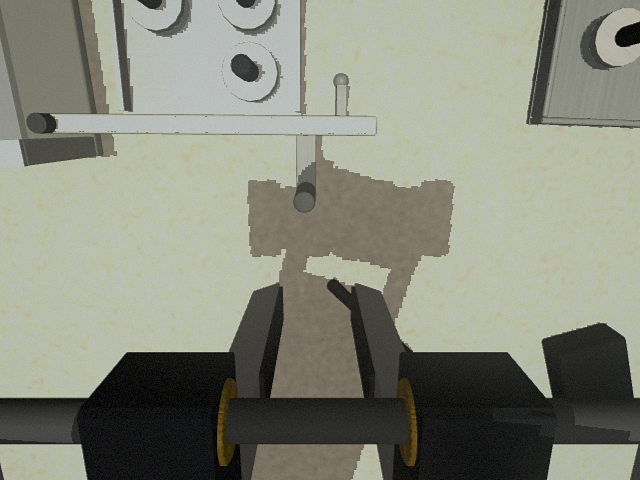

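All three fresh pots stand on the tray at (160,10), (248,5) and (250,70). The post is at (305,200), and the finished pot is in the out-tray at (620,37). Next I turn the tool back, grip the post and close the door.

{"name": "step_arm", "arguments": {
  "deltas": [
    {"dp": [0, 0, 0], "twist": -1},
    {"dp": [0, 0, 0], "twist": -1},
    {"dp": [0, 0, 0], "twist": -1},
    {"dp": [0, 0, 0], "twist": -1},
    {"dp": [0, 0, 0], "twist": -1},
    {"dp": [0, 0, 0], "twist": -1},
    {"dp": [0, 0, 0], "twist": -1},
    {"dp": [0, 0, 0], "twist": -1},
    {"dp": [0, 0, 0], "twist": -1},
    {"dp": [0, 0, 0], "twist": -1},
    {"dp": [0, 0, 0], "twist": -1},
    {"dp": [0, 0, 0], "twist": -1}
  ]
}}

```text
time_s: 43.85
ee_pos: [0.4562, -0.0554, 0.1615]
eef_rot: [-3.141, 0.0, 0.951]
force: [-0.2, -0.5, 0.5]
grip_width: 0.0308
grip_force: 0.0
```

{"name": "step_arm", "arguments": {
  "deltas": [
    {"dp": [0, 0, 0], "twist": -1},
    {"dp": [0, 0, 0], "twist": -1},
    {"dp": [0, 0, 0], "twist": -1},
    {"dp": [0, 0, 0], "twist": -1},
    {"dp": [0, 0, 0], "twist": -1},
    {"dp": [0, 0, 0], "twist": -1},
    {"dp": [0, 0, 0], "twist": -1},
    {"dp": [0, 0, 0], "twist": -1},
    {"dp": [0, 0, 0], "twist": -1},
    {"dp": [0, 0, 0], "twist": -1},
    {"dp": [0, 0, 0], "twist": -0.4}
  ]
}}

```text
time_s: 44.95
ee_pos: [0.4561, -0.0554, 0.1615]
eef_rot: [-3.141, -0.0, 1.676]
force: [0.1, 0.3, 0.4]
grip_width: 0.0302
grip_force: 0.0
```

{"name": "step_arm", "arguments": {
  "deltas": [
    {"dp": [0.11, 0.4, 0], "twist": 0},
    {"dp": [0.1, 0.38, 0], "twist": 0},
    {"dp": [0, 0, 0], "twist": 0},
    {"dp": [0, 0, 0], "twist": 0}
  ]
}}

```text
time_s: 45.35
ee_pos: [0.4855, -0.0439, 0.1613]
eef_rot: [-3.141, -0.0, 1.674]
force: [-0.8, 0.7, 0.2]
grip_width: 0.0304
grip_force: 0.0
```

```bash
python3 -c "
from h import *
to(.4833,-.0447,.045,1.674)"
```

```text
at [ 0.4855 -0.0439  0.1613] yaw 1.674 total dp [-0.01 -0.05  2.91] twist total -0.0 min rows 3 q6 -0.27 t 45.4 F [-0.8  0.7  0.2] w 0.0304
```

{"name": "step_arm", "arguments": {
  "deltas": [
    {"dp": [-0.01, -0.05, 0.6], "twist": 0},
    {"dp": [0, 0, 0.7], "twist": 0},
    {"dp": [0, 0, 0.7], "twist": 0},
    {"dp": [0, 0, 0.6], "twist": 0},
    {"dp": [0, 0, 0.3], "twist": 0},
    {"dp": [0, 0, 0], "twist": 0}
  ]
}}

```text
time_s: 45.95
ee_pos: [0.4827, -0.0446, 0.0448]
eef_rot: [-3.139, -0.001, 1.673]
force: [-0.4, 0.1, 0.6]
grip_width: 0.0305
grip_force: 0.0
```

{"name": "step_arm", "arguments": {
  "deltas": [
    {"dp": [0, 0, 0], "twist": 0},
    {"dp": [0, 0, 0], "twist": 0},
    {"dp": [0, 0, 0], "twist": 0},
    {"dp": [0, 0, 0], "twist": 0},
    {"dp": [0, 0, 0], "twist": 0}
  ],
  "gripper": -1,
  "squeeze": 20
}}

```text
time_s: 46.45
ee_pos: [0.4843, -0.0448, 0.0468]
eef_rot: [3.14, 0.001, 1.674]
force: [-0.5, -1.5, 7.3]
grip_width: 0.0138
grip_force: 20.0
```

{"name": "step_arm", "arguments": {
  "deltas": [
    {"dp": [-0.038, 0.14, 0], "twist": -0.5},
    {"dp": [-0.038, 0.14, 0], "twist": -0.5},
    {"dp": [-0.038, 0.14, 0], "twist": -0.5},
    {"dp": [-0.038, 0.14, 0], "twist": -0.5},
    {"dp": [-0.07, 0.282, 0], "twist": -1},
    {"dp": [-0.07, 0.282, 0], "twist": -1},
    {"dp": [-0.07, 0.282, 0], "twist": -1},
    {"dp": [-0.07, 0.282, 0], "twist": -1},
    {"dp": [-0.07, 0.282, 0], "twist": -1},
    {"dp": [-0.07, 0.282, 0], "twist": -1}
  ]
}}

```text
time_s: 47.45
ee_pos: [0.576, -0.0354, 0.0468]
eef_rot: [3.14, 0.001, 2.235]
force: [0.2, -0.7, 6.4]
grip_width: 0.0135
grip_force: 20.0
```

{"name": "step_arm", "arguments": {
  "deltas": [
    {"dp": [-0.07, 0.282, 0], "twist": -1},
    {"dp": [-0.07, 0.282, 0], "twist": -1},
    {"dp": [-0.07, 0.282, 0], "twist": -1},
    {"dp": [-0.07, 0.282, 0], "twist": -1},
    {"dp": [-0.07, 0.282, 0], "twist": -1},
    {"dp": [-0.07, 0.282, 0], "twist": -1},
    {"dp": [-0.07, 0.282, 0], "twist": -1},
    {"dp": [-0.07, 0.282, 0], "twist": -1},
    {"dp": [-0.07, 0.282, 0], "twist": -1},
    {"dp": [-0.07, 0.282, 0], "twist": -1},
    {"dp": [-0.038, 0.14, 0], "twist": -0.5},
    {"dp": [-0.038, 0.14, 0], "twist": -0.5}
  ]
}}

```text
time_s: 48.65
ee_pos: [0.6659, 0.0513, 0.0469]
eef_rot: [3.142, 0.003, 3.001]
force: [3.9, -2.4, 5.3]
grip_width: 0.0133
grip_force: 20.0
```

{"name": "step_arm", "arguments": {
  "deltas": [
    {"dp": [-0.038, 0.14, 0], "twist": -0.5},
    {"dp": [-0.038, 0.14, 0], "twist": -0.5},
    {"dp": [-0.038, 0.14, 0], "twist": -0.5},
    {"dp": [-0.038, 0.14, 0], "twist": -0.5},
    {"dp": [0, 0, 0], "twist": 0}
  ]
}}

```text
time_s: 49.15
ee_pos: [0.6739, 0.0735, 0.0469]
eef_rot: [3.142, 0.003, 3.141]
force: [5.2, -1.1, 5.1]
grip_width: 0.0135
grip_force: 20.0
```

{"name": "step_arm", "arguments": {
  "deltas": [
    {"dp": [-0.038, 0.14, 0], "twist": -0.5},
    {"dp": [-0.038, 0.14, 0], "twist": -0.5},
    {"dp": [-0.038, 0.14, 0], "twist": -0.5},
    {"dp": [-0.038, 0.14, 0], "twist": -0.5},
    {"dp": [0, 0, 0], "twist": 0}
  ]
}}

```text
time_s: 49.65
ee_pos: [0.6788, 0.0965, 0.0469]
eef_rot: [3.141, 0.003, -3.002]
force: [6.1, 1.1, 4.8]
grip_width: 0.0135
grip_force: 20.0
```

{"name": "step_arm", "arguments": {
  "deltas": [
    {"dp": [0, 0.05, 0], "twist": 0},
    {"dp": [0, 0, 0], "twist": 0},
    {"dp": [0, 0, 0], "twist": 0}
  ]
}}

```text
time_s: 49.95
ee_pos: [0.6789, 0.0974, 0.0469]
eef_rot: [-3.141, 0.004, -3.004]
force: [10.1, -2.1, 3.8]
grip_width: 0.0136
grip_force: 20.0
```

{"name": "step_arm", "arguments": {
  "deltas": [
    {"dp": [0.02, 0.06, 0], "twist": 0},
    {"dp": [0, 0.06, 0], "twist": 0},
    {"dp": [0, 0, 0], "twist": 0}
  ]
}}

```text
time_s: 50.25
ee_pos: [0.6789, 0.0974, 0.047]
eef_rot: [-3.135, 0.006, -3.006]
force: [19.1, -26.4, -0.5]
grip_width: 0.0133
grip_force: 20.0
```

{"name": "step_arm", "arguments": {
  "deltas": [
    {"dp": [0, 0.06, 0], "twist": 0},
    {"dp": [0, 0, 0], "twist": 0}
  ]
}}

```text
time_s: 50.45
ee_pos: [0.6789, 0.098, 0.0469]
eef_rot: [-3.133, 0.006, -3.007]
force: [20.3, -38.0, -0.5]
grip_width: 0.0146
grip_force: 20.0
```

{"name": "step_arm", "arguments": {
  "deltas": [
    {"dp": [-0.02, -0.1, 0], "twist": 0},
    {"dp": [0, 0, 0], "twist": 0},
    {"dp": [0, 0, 0], "twist": 0}
  ],
  "gripper": -0.3
}}

```text
time_s: 50.75
ee_pos: [0.6765, 0.1013, 0.0454]
eef_rot: [3.141, -0.001, -3.004]
force: [-0.8, 0.4, -0.6]
grip_width: 0.0319
grip_force: 0.0
```

{"name": "step_arm", "arguments": {
  "deltas": [
    {"dp": [0, -0.05, 0], "twist": 0},
    {"dp": [0, 0, -0.5], "twist": 0},
    {"dp": [0, 0, -0.8], "twist": 0},
    {"dp": [0, 0, -0.8], "twist": 0},
    {"dp": [0, 0, -0.8], "twist": 0},
    {"dp": [0, 0, -0.5], "twist": 0},
    {"dp": [0, 0, 0], "twist": 0}
  ]
}}

```text
time_s: 51.45
ee_pos: [0.6782, 0.0994, 0.185]
eef_rot: [-3.141, 0.005, -3.003]
force: [0.6, -0.1, -0.1]
grip_width: 0.0329
grip_force: 0.0
```

Run:
```python
from h import *
p,d,C=cloud('wrist'); save(p,'w6.png')
X,Y,Z=C[...,0],C[...,1],C[...,2]
f=(Z>.095)&(Z<.112)&(Y<.112)&(X>.62)&(X<.72)&(Y>.06)&(d>0); q=C[f]; print('post',len(q),q.min(0).round(4),q.max(0).round(4),q.mean(0).round(4))
p,d,C=cloud('side'); q=C[(abs(C[...,0]-.372)<.03)&(abs(C[...,1]-.33)<.04)&(C[...,2]>.052)&(C[...,2]<.065)]; print('btn',len(q),rect(q),np.median(q[:,2]))
to(.3715,.3285,.16)
```

```text
post 347 [0.6705 0.09   0.0951] [0.6837 0.1034 0.1073] [0.6763 0.0966 0.104 ]
btn 52 (array([372.7, 329. ]), array([25.2, 25.1]), 84.03) 0.05638250132800193
at [0.677  0.0992 0.1808] yaw -3.003 total dp [6.77 6.73 0.53] twist total 0 min rows 7 q6 -1.62 t 51.5 F [ 0.6  1.1 -0.9] w 0.0329
```

View pics/w6.png

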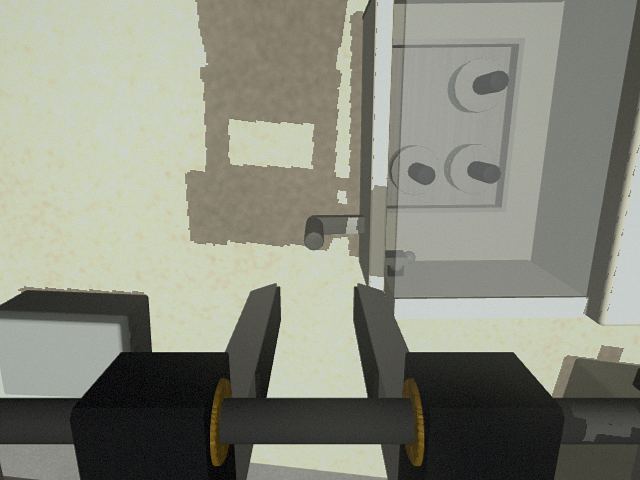

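The post is back exactly where it started, at (314,232), so the door is seated. Three pots stand upright inside at (420,173), (483,172) and (490,83). Now the start button, with the fingers closed.

{"name": "step_arm", "arguments": {
  "deltas": [
    {"dp": [0.84, 0.84, 0], "twist": 0},
    {"dp": [0.84, 0.84, 0], "twist": 0},
    {"dp": [0.84, 0.84, 0], "twist": 0},
    {"dp": [0.84, 0.84, 0], "twist": 0},
    {"dp": [0.84, 0.84, 0], "twist": 0},
    {"dp": [0.84, 0.84, 0], "twist": 0},
    {"dp": [0.84, 0.84, 0], "twist": 0},
    {"dp": [0.84, 0.84, 0], "twist": 0},
    {"dp": [0, 0, 0], "twist": 0},
    {"dp": [0, 0, 0], "twist": 0}
  ],
  "gripper": -1,
  "squeeze": 5
}}

```text
time_s: 52.55
ee_pos: [0.3732, 0.3284, 0.1806]
eef_rot: [-3.141, -0.002, -3.002]
force: [-0.3, 0.9, -0.5]
grip_width: 0.0006
grip_force: 0.0
```

Run:
```python
from h import *
p,d,C=cloud('wrist')
X,Y,Z=C[...,0],C[...,1],C[...,2]
for a,b in ((.038,.048),(.048,.053),(.053,.064)):
    q=C[(abs(X-.372)<.03)&(abs(Y-.329)<.03)&(Z>a)&(Z<b)]; print(a,len(q),rect(q) if len(q)>3 else '',np.median(q[:,2]) if len(q) else '')
to(.372,.329,.04)
```

```text
0.038 1131 (array([371.5, 330.5]), array([43. , 42.6]), 7.98) 0.046924563212069365
0.048 180 (array([371.5, 330.6]), array([39.5, 38.7]), 62.11) 0.04837064953430653
0.053 920 (array([371.4, 330.7]), array([26.8, 27.3]), 22.11) 0.05695165525205126
at [0.374  0.3279 0.1807] yaw -3.003 total dp [0.04 0.04 3.52] twist total 0 min rows 4 q6 -1.06 t 52.6 F [ 0.2 -0.6  0.7] w 0.0004
```

{"name": "step_arm", "arguments": {
  "deltas": [
    {"dp": [0.055, 0.075, 0.6], "twist": 0},
    {"dp": [0, 0, 0.8], "twist": 0},
    {"dp": [0, 0, 0.8], "twist": 0},
    {"dp": [0, 0, 0.7], "twist": 0},
    {"dp": [0, 0, 0.5], "twist": 0},
    {"dp": [0, 0, 0.2], "twist": 0},
    {"dp": [0, 0, 0], "twist": 0},
    {"dp": [0, 0, 0], "twist": 0}
  ]
}}

```text
time_s: 53.4
ee_pos: [0.3723, 0.3309, 0.0384]
eef_rot: [3.141, 0.001, -3.005]
force: [0.6, -0.4, -0.6]
grip_width: 0.0006
grip_force: 0.0
```

{"name": "step_arm", "arguments": {
  "deltas": [
    {"dp": [0, 0, 0.1], "twist": 0},
    {"dp": [0, 0, 0.06], "twist": 0},
    {"dp": [0, 0, 0], "twist": 0}
  ]
}}

```text
time_s: 53.7
ee_pos: [0.3715, 0.3309, 0.0313]
eef_rot: [3.142, 0.0, -3.004]
force: [0.2, -0.8, -0.1]
grip_width: 0.0001
grip_force: 0.0
```

{"name": "step_arm", "arguments": {
  "deltas": [
    {"dp": [0, 0, 0.06], "twist": 0},
    {"dp": [0, 0, 0.06], "twist": 0},
    {"dp": [0, 0, 0], "twist": 0}
  ]
}}

```text
time_s: 54.0
ee_pos: [0.3717, 0.3311, 0.0266]
eef_rot: [3.141, 0.0, -3.004]
force: [0.9, 0.5, 3.7]
grip_width: 0.0006
grip_force: 1.9
```

{"name": "step_arm", "arguments": {
  "deltas": [
    {"dp": [0, 0, 0.06], "twist": 0},
    {"dp": [0, 0, 0], "twist": 0}
  ]
}}

```text
time_s: 54.2
ee_pos: [0.3717, 0.3311, 0.0247]
eef_rot: [3.141, 0.001, -3.004]
force: [-2.4, -0.7, 9.3]
grip_width: 0.0005
grip_force: 4.8
```

{"name": "step_arm", "arguments": {
  "deltas": [
    {"dp": [0, 0, 0.06], "twist": 0},
    {"dp": [0, 0, 0], "twist": 0}
  ]
}}

```text
time_s: 54.4
ee_pos: [0.372, 0.3313, 0.0241]
eef_rot: [3.141, 0.001, -3.004]
force: [-11.0, -9.1, 36.8]
grip_width: 0.0001
grip_force: 18.3
```

The force jumped to 37 N at a hard stop, so the button is fully down. I'll retract and do a final check.

{"name": "step_arm", "arguments": {
  "deltas": [
    {"dp": [0, 0, -0.3], "twist": 0},
    {"dp": [0, 0, -0.8], "twist": 0},
    {"dp": [0, 0, -0.8], "twist": 0},
    {"dp": [0, 0, -0.8], "twist": 0},
    {"dp": [0, 0, -0.8], "twist": 0},
    {"dp": [0, 0, 0], "twist": 0},
    {"dp": [0, 0, 0], "twist": 0},
    {"dp": [0, 0, 0], "twist": 0}
  ]
}}

```text
time_s: 55.2
ee_pos: [0.3711, 0.3306, 0.1604]
eef_rot: [-3.141, -0.002, -3.004]
force: [-0.1, 0.2, 1.2]
grip_width: 0.0011
grip_force: 0.0
```

Run:
```python
from h import *
survey()
p=cv2.imread('pics/top_s.png')[130:360,110:490]; cv2.imwrite('pics/f.png',cv2.resize(p,(760,460),interpolation=3))
p,d,C=cloud('side'); X,Y,Z=C[...,0],C[...,1],C[...,2]
q=C[(Z>.085)&(Z<.112)&(Y<.112)&(X>.6)&(X<.76)&(Y>.06)]; print('post',q.min(0).round(4),q.max(0).round(4))
```

```text
top tray [(array([0.6722, 0.0954, 0.0744]), 9)] out [(array([ 0.6146, -0.2612,  0.058 ]), 20)] fresh []
side tray [(array([0.6753, 0.0918, 0.076 ]), 25)] out [(array([ 0.6162, -0.265 ,  0.0568]), 64)] fresh []
post [0.6705 0.0884 0.0852] [0.6849 0.1021 0.1066]
```

View pics/f.png

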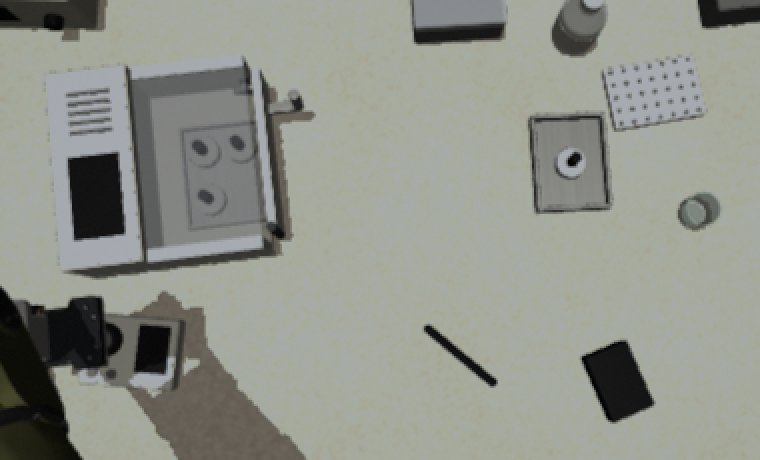

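The final view shows the door shut with three pots inside near (205,150), (240,145) and (210,198). The finished pot is in the out-tray at (570,163), and the beaker, pen and slide box are where they started.

```bash
python3 -c "
from station import ctrl
print(ctrl.hand_in())"
```

```text
the job is handed in; nothing more can be done
None
```

Job handed in at about 55 s: the one finished pot is in the out-tray, the three fresh pots are upright on the door tray, the door is seated on its catch, and the start button was then pressed to its stop; the judge's verdict was not shown.

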